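# Stack setting rollers on a V-cradle and chock the row

### The arm

A 6-joint arm with a two-finger parallel gripper is mounted at the origin on the work surface. World frame = base frame: x ahead of the robot, y to its left, z up, the work surface at z = 0. Lengths are in m, angles in degrees, forces in N, time in s.
With the tool pointing down it reaches from about 0.35 to 0.875 m from the base axis. Payload 4.2 kg.
Tool frame: the origin (TCP) lies midway between the tips of the shut fingers; the grasp point (between the pads) lies r.grasp_offset behind it (r.grasp_offset is the distance from the TCP to the grasp point, in m); z points along the fingers, y is the direction in which the jaws open and shut (so a half turn about z gives the same grasp; the last joint's range is limited). The gripper opens to 87 mm and grips with 3 to 60 N. Pads are 19 mm wide; open, the fingers measure 117 mm over their backs; the gripper's body (75 mm by 190 mm) begins 51 mm behind the grasp point.
Start: joints at [-55.6, 22.042, 0.453, 0, -68.411, -14.817], TCP at [0.21, -0.589, 0.223] pointing down, gripper open.
Joint ranges: [-179.83, 179.83], [-69.29, 118.12], [-61.27, 80.66], [-181.25, 117.63], [-171.15, -9.14], [-177.46, 177.46]. Speed limits (degrees/s): [159.86, 159.86, 180, 180, 180, 180].

### API

Orientations are given as a 3x3 rotation matrix whose columns are the frame's x, y, z axes.
In Python, from station import sense, optics, r gives the robot as it stands. The module is installed in compiled form; this text tells all that it offers.
- The arm moves only by the tool servo_tool, never from a script. Its argument "deltas" is a list of rows, each an object with "slide": the shift along the tool's x, y, z in units of 25 mm (1.0 is 25 mm), a list of three; "spin": the turn about the tool's z in units of 8 degrees (1.0 is 8 degrees). A call has 1 to 10 rows; each row shifts and turns the pose as measured when the row begins, along the tool's axes as they then stand; what a row does not reach is not made up. A row lasts 1/10 s, in which the tool goes at most 50 mm and 8.59 degrees, less where a joint would pass 70% of its speed; a pose out of reach is approached as far as the arm can. A call is refused whole if a number of a shift passes 1 or a number of a turn 1, either way. A call with a gripper value outside its range is refused whole. "gripper" is the closure in counts, from 0 (fully open) to 255 (shut), set as the call begins (left out, the last holds). The fingers move at their own pace and stop on an object; the grip force is fixed at half the most. Time passes only in rows, so rows that do not move let the fingers close. It gives the time, the measured TCP pose, the force and the opening at its end, in the units of the state.
- sense(): the state, without advancing time (a new reading comes with each control period).
- optics.capture(name): name is "side" or "top"; returns a dict with "frame" (480x640x3 uint8, red, green, blue), "camera_matrix" (3x3 intrinsics, pixels), "eye" and "rotation" of the camera in the world. Camera axes: x right, y down, z forward; pixel columns grow to the right and rows downward; lengths in m; the calibration is good to about 2 mm. A picture is of the moment at which its call begins. There is no depth.
- r.finish_job(): hands the job in, once; it reports no verdict.
The state is a dict: "time_s": time; "joints": joint angles; "joint_velocities": joint speeds; "effort": joint torques, N m; "tcp_pos": TCP position; "ee_rot": TCP orientation; "wrist_force": force on the tool from outside, world axes, zero at the start; "moment": the same for the moment, N m; "gripper_width": opening from 0.0 (shut) to 1.0 (fully open).
Only numpy, scipy, OpenCV 4.12 (cv2) and the standard library are available. Lean on these libraries where they do the work, as an engineer would, in place of code of your own. Each camera call takes 0.05 s, during which the arm holds its last target.

### The job

Stack the salon's setting rollers on the wooden cradle: take the pink roller from the sloping stand and lay it in the empty V beside the blue one, then set the black wedge chock upright on the cradle's flat shoulder, sloping nose snug against the pink roller, so the row cannot roll. Only then lay the yellow roller on top, in the groove between pink and blue, its ends in line with theirs. Lower things into place rather than dropping them, keep the blue roller in its V, and leave everything else on the table where it is.

Things in the scene. Friction and masses are not known exactly. Their poses are not given: they have to be found in the camera images.
- pink_roller_c (a point): Centre of the pink (magenta) roller: rigid spool 62 mm long, 70 g, 40 mm rims (each 11 mm wide) at both ends, 33 mm barrel between, flat end faces. x axis = long axis (ends alike). Starts in one of the stand's saddles, axis inclined 30 degrees. Pinched end to end (tool tilted to match) the fingers clear its neighbours.
- yellow_roller_c (a point): Centre of the yellow roller: same shape as the pink one; starts in the stand's other saddle (which colour is in which saddle varies).
- blue_roller_c (a point): Centre of the blue roller: same shape; already lying level in the V next to the cradle's fixed stop.
- stand: Fixed sloping stand: black base 110 x 160 x 8 mm, two aluminium saddles. Origin under the middle of the base, z up. Its +x (roughly to the robot's left, within 25 degrees) is uphill: both saddles rise 30 degrees along +x. Roller centres at x 0, y +40 and -40, z 75 mm; the rims stop them sliding. Beyond and below the rollers' ends is free down to the base.
- cradle: Fixed wooden cradle, base 84 (x) by 146 (y) by 12 mm, centred at y -20; origin on the table, z up. Two rails along y, 47 mm apart, carry two shallow V's (15 degree faces, bottom at z 40) for rollers lying along x: blue's at y +22, the empty one at y -22 mm. Stop plate at y +43 to +49, 78 mm high. Flat shoulder for the chock at y -36 to -86, z 40 mm.
- empty_v (a point): Point of the cradle: where the pink roller's centre is when it lies in the empty V (cradle x 0, y -22, z 60.7 mm). Axes as the cradle's. More than 29 mm from the cradle's middle along x (past the rails) all is free down to z 12 mm.
- groove (a point): Point of the cradle: where the centre of the yellow roller is when it lies in the groove on top of the pink and blue ones (cradle x 0, y 0, z 94.1 mm). Axes as the cradle.
- chock_grip (a point): Grip point of the loose black rubber wedge chock (120 g), 25 mm above its underside; 54 mm long (x), 36 high, pinched across its 54 mm ends. +y side: nose, face 60 degrees from level, foot 28 mm out; -y side: upright back 16 mm out. Starts upright, yaw within 35 degrees of 0. Parallel to the cradle on the shoulder, nose to the roller, it touches with this point at cradle y -63, z 65 mm.
- cup: Bystander: yellow plastic cup, 80 mm wide, 75 mm high; origin under its centre.
- spray: Bystander: white bottle, 44 mm wide, 140 mm high; origin under its centre.
- jar: Bystander: amber jar with black cap, 52 mm wide, 50 mm high; origin under its centre.
- buffer: Bystander: white nail buffer block 90 x 28 x 24 mm; origin under its centre.
- tin: Bystander: grey tin 70 x 50 x 20 mm; origin under its centre.
- brush: Bystander: magenta brush, 160 mm long, lying on the table.
There are look-alikes about, which are no part of the job. Of the things that look like the part that bears pink_roller_c, the smallest one is meant.

How it is judged:
By the outcome, as a careful person would: the job done as asked, in the order asked, and still so for the second after the job is handed in, with the robot touching nothing.
It also fails if it takes over 67 s, if anything falls off the work surface, if the arm or the gripper's body presses on something with over 40 N, if the wrist force passes 120 N, or if a joint passes its speed limit or range.

## Working session

There is one attempt and no reset: what is moved stays moved. The work goes in short steps, Python scripts to look and compute and a tool call to move; the robot and the scene stay as the last step left them, time stands still between calls to the robot, and variables do not carry over. Pictures are saved under pics/ and viewed, and the job is handed in when it is done.

Besides the shell and the picture viewer there is one more tool, called in YAML: its name, and indented under it one key for each argument. servo_tool: Moves the arm, as the interface text tells. Its arguments: {"type":"object","properties":{"deltas":{"type":"array"},"gripper":{"type":"number"}},"required":["deltas"]}

```bash
mkdir -p pics; ls
cat > h.py <<'E'
import numpy as np, cv2
from station import sense, optics, r
def cap(n,fn=None):
    d=optics.capture(n)
    if fn: cv2.imwrite('pics/'+fn,d['frame'][:,:,::-1])
    return d
def ray(d,u,v):
    K=np.array(d['camera_matrix']);R=np.array(d['rotation'])
    q=R@np.linalg.solve(K,np.array([u,v,1.0]));return np.array(d['eye']),q/np.linalg.norm(q)
def onz(d,u,v,z):
    e,q=ray(d,u,v);return e+q*(z-e[2])/q[2]
def proj(d,p):
    K=np.array(d['camera_matrix']);R=np.array(d['rotation'])
    q=K@(R.T@(np.array(p)-np.array(d['eye'])));return q[:2]/q[2]
def tri(d1,p1,d2,p2):
    a,u=ray(d1,*p1);b,v=ray(d2,*p2)
    A=np.stack([u,-v],1);s=np.linalg.lstsq(A,b-a,rcond=None)[0]
    x=a+u*s[0];y=b+v*s[1];return (x+y)/2,np.linalg.norm(x-y)
E
python3 - <<'E'
from h import *
np.set_printoptions(precision=4,suppress=True)
for n in('top','side'):
    d=cap(n,n+'0.png');print(n,d['camera_matrix'],d['eye'],d['rotation'])
print(sense(),r.grasp_offset)
E
```

```text
pics
top [[452.8315   0.     323.9767]
 [  0.     452.8315 235.8966]
 [  0.       0.       1.    ]] [ 0.4687 -0.0412  1.0636] [[ 0.0155 -0.9948  0.101 ]
 [-0.9999 -0.016  -0.0041]
 [ 0.0057 -0.1009 -0.9949]]
side [[456.8557   0.     312.3604]
 [  0.     456.8557 240.7137]
 [  0.       0.       1.    ]] [0.2591 0.5068 0.5673] [[-0.8627 -0.3249  0.3876]
 [-0.5055  0.5276 -0.6827]
 [ 0.0173 -0.7849 -0.6194]]
{'time_s': 0.1, 'joints': array([-55.5997,  22.086 ,   0.3869,  -0.0248, -68.4117, -14.8184]), 'joint_velocities': array([-0.0054, -0.1247,  0.1301,  0.0091,  0.0534,  0.04  ]), 'effort': array([  0.0003, -39.1688,  18.7936,   4.2319,   0.0135,  -0.0001]), 'tcp_pos': array([ 0.2093, -0.5883,  0.2216]), 'ee_rot': array([[-0.9422, -0.335 , -0.0008],
       [-0.335 ,  0.9422,  0.0018],
       [ 0.0001,  0.002 , -1.    ]]), 'wrist_force': array([-0.6264, -0.3063,  0.4698]), 'moment': array([-0.0035,  0.0029,  0.0088]), 'gripper_width': 0.9967769299551799} 0.0187
```

View pics/top0.png

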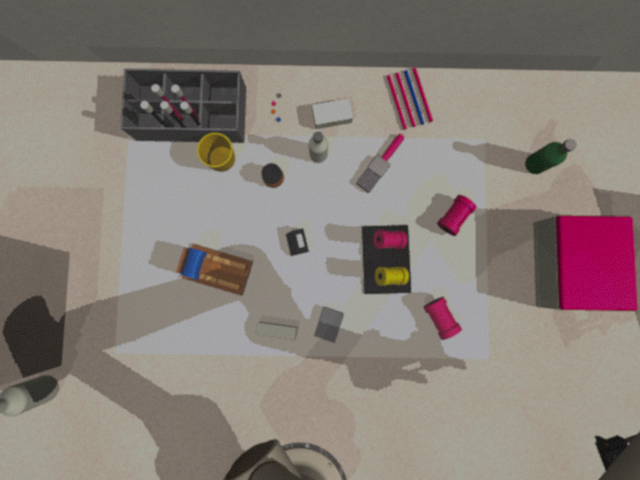

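View pics/side0.png

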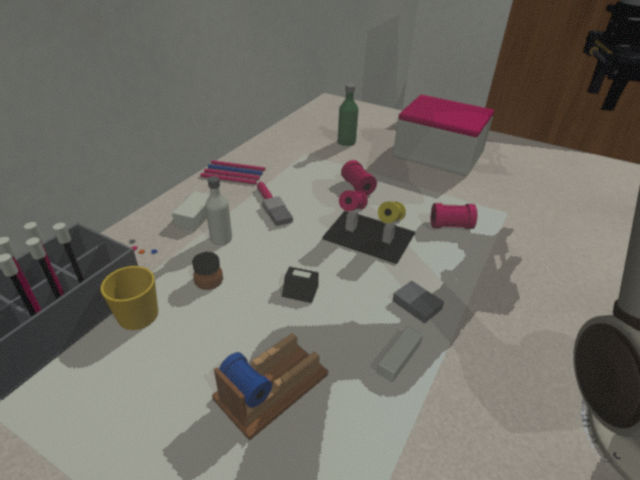

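The servo allows no tilt, so I'll need to pinch the inclined rollers across the barrel, level them, then regrasp end to end. First I'll look closer.

Run:
```python
from h import *
t=cv2.imread('pics/top0.png');s=cv2.imread('pics/side0.png')
a=cv2.resize(t[210:310,350:490],None,fx=5,fy=5,interpolation=cv2.INTER_CUBIC);cv2.imwrite('pics/z1.png',a)
a=cv2.resize(s[150:270,310:450],None,fx=5,fy=5,interpolation=cv2.INTER_CUBIC);cv2.imwrite('pics/z2.png',a)
a=cv2.resize(t[220:345,170:350],None,fx=4,fy=4,interpolation=cv2.INTER_CUBIC);cv2.imwrite('pics/z3.png',a)
a=cv2.resize(s[255:440,200:340],None,fx=3.2,fy=3.2,interpolation=cv2.INTER_CUBIC);cv2.imwrite('pics/z4.png',a)
```

```text
(no output)
```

View pics/z1.png

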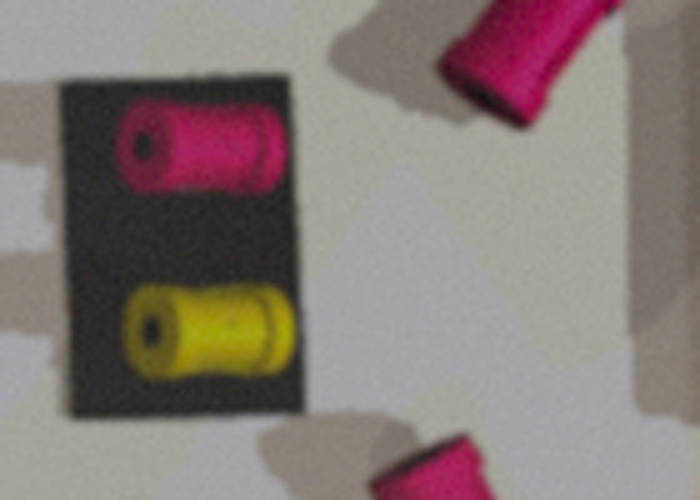

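View pics/z2.png

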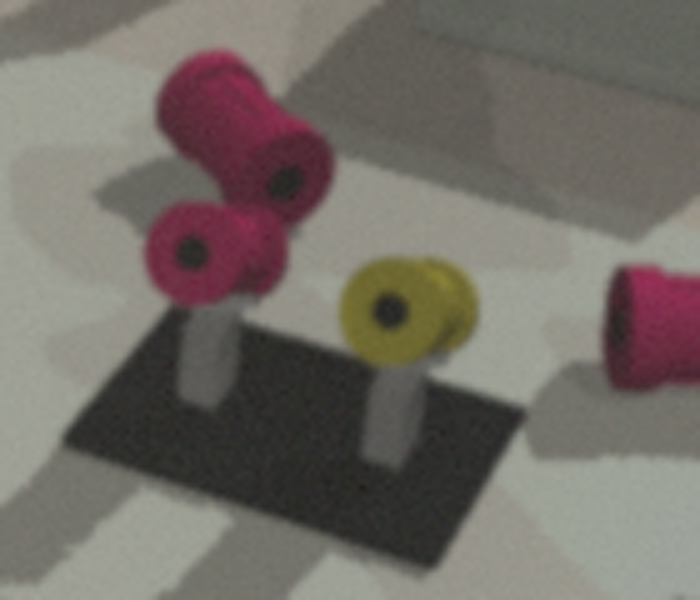

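View pics/z3.png

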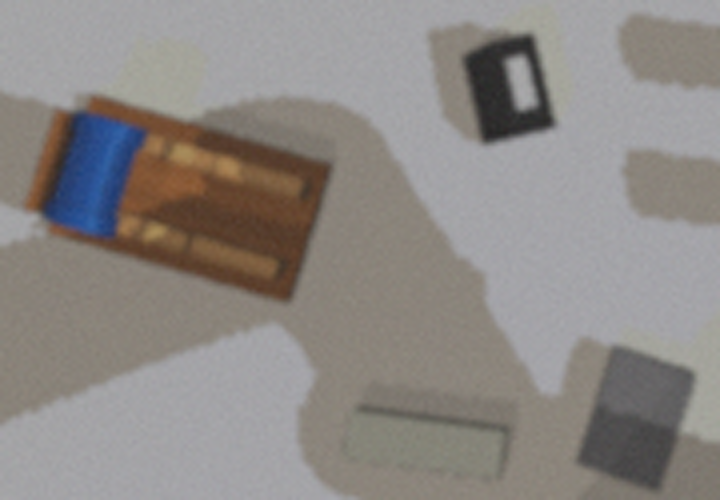

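View pics/z4.png

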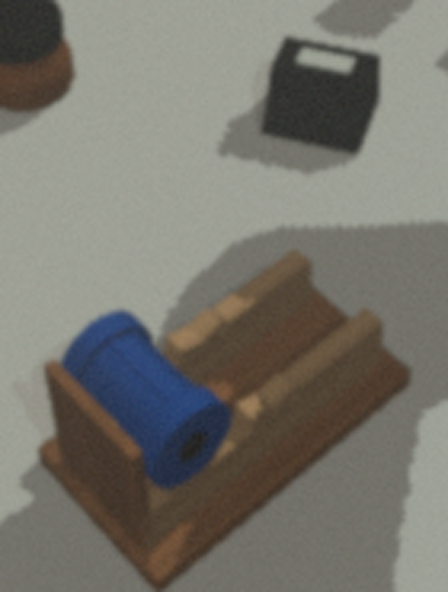

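```bash
cat > m.py <<'E'
from h import *
np.set_printoptions(precision=4,suppress=True)
d=cap('top','top1.png');s=cap('side','side1.png')
def mask(f,lo,hi,box):
    h=cv2.cvtColor(f,cv2.COLOR_RGB2HSV);m=cv2.inRange(h,np.array(lo),np.array(hi))
    z=np.zeros_like(m);x0,y0,x1,y1=box;z[y0:y1,x0:x1]=m[y0:y1,x0:x1];return z
def big(m):
    m=cv2.morphologyEx(m,cv2.MORPH_CLOSE,np.ones((3,3)))
    c=max(cv2.findContours(m,0,1)[0],key=cv2.contourArea);return c[:,0].astype(float)
def rect(d,c,z):
    P=np.array([onz(d,u,v,z)[:2] for u,v in cv2.convexHull(c.astype(np.float32))[:,0]])
    return cv2.minAreaRect((P*1000).astype(np.float32))
f=d['frame']
E
python3 - <<'E'
from m import *
# stand
g=cv2.cvtColor(f,cv2.COLOR_RGB2GRAY)
m=np.zeros_like(g);m[218:300,355:416]=(g[218:300,355:416]<80)*255
hs=cv2.cvtColor(f,cv2.COLOR_RGB2HSV);m[218:300,355:416]|=((hs[218:300,355:416,1]>140)*255).astype(np.uint8)
print('stand',rect(d,big(m),.008))
for n,lo,hi,bt,bs in(('pink',(150,100,60),(179,255,255),(370,225,412,255),(330,180,375,212)),('yel',(20,120,60),(35,255,255),(370,262,415,292),(370,190,410,230)),('blue',(100,120,50),(125,255,255),(170,235,215,285),(200,340,280,415))):
    a=big(mask(f,lo,hi,bt));b=big(mask(s['frame'],lo,hi,bs))
    ra=cv2.minAreaRect(a.astype(np.float32));rb=cv2.minAreaRect(b.astype(np.float32))
    print(n,ra,rb,tri(d,ra[0],s,rb[0]),[onz(d,*ra[0],z) for z in(.075,.0607)])
m=mask(f,(5,90,30),(20,255,255),(170,235,260,300))|mask(f,(100,120,50),(125,255,255),(170,235,215,285))
print('cradle',rect(d,big(m),.012))
g2=np.zeros_like(g);g2[225:258,283:312]=(g[225:258,283:312]<75)*255
c=big(g2);print('chock',rect(d,c,.036))
for z in (.036,0):print([onz(d,u,v,z)[:2] for u,v in ((170+533/4,220+37/4),(170+555/4,220+126/4),(170+466/4,220+58/4),(170+484/4,220+142/4))])
# named objects positions approx
for n,p in dict(cup=(216,150),spray=(318,147),jar=(272,175),buffer=(277,330),tin=(330,323),brush=(375,170),d1=(457,215),d2=(442,318)).items(): print(n,onz(d,*p,.02)[:2])
E
```

```text
stand ((524.4057006835938, -190.62806701660156), (157.18203735351562, 107.62840270996094), 2.5323541164398193)
pink ((390.0, 239.0), (18.0, 34.0), 90.0) ((356.5, 195.0), (30.0, 35.0), 90.0) (array([ 0.5608, -0.1893,  0.0882]), np.float64(0.005308425458744099)) [array([ 0.5645, -0.1903,  0.075 ]), array([ 0.5659, -0.1925,  0.0607])]
yel ((391.5, 276.0), (18.0, 33.0), 90.0) ((391.5, 212.0), (18.0, 25.0), 90.0) (array([ 0.4841, -0.1938,  0.073 ]), np.float64(0.0008110722692783801)) [array([ 0.4837, -0.1936,  0.075 ]), array([ 0.4839, -0.1958,  0.0607])]
blue ((193.07318115234375, 263.3414611816406), (16.459625244140625, 27.89473533630371), 17.650123596191406) ((246.48362731933594, 377.247802734375), (54.997596740722656, 29.251056671142578), 52.594642639160156) (array([0.5039, 0.2414, 0.0638]), np.float64(0.0020812561196138146)) [array([0.5044, 0.2387, 0.075 ]), array([0.5049, 0.2428, 0.0607])]
cradle ((496.62908935546875, 209.3458251953125), (161.23501586914062, 81.32167053222656), 74.80599975585938)
chock ((559.2051391601562, 17.100791931152344), (52.73524856567383, 39.62039566040039), 14.983561515808105)
[array([0.5875, 0.0021]), array([ 0.5368, -0.0114]), array([0.5748, 0.04  ]), array([0.5271, 0.0287])]
[array([0.5917, 0.0036]), array([ 0.5392, -0.0104]), array([0.5786, 0.0429]), array([0.5291, 0.0311])]
cup [0.7742 0.2123]
spray [ 0.7856 -0.0282]
jar [0.7163 0.0787]
buffer [0.3585 0.0576]
tin [ 0.376  -0.0623]
brush [ 0.7324 -0.1632]
d1 [ 0.6286 -0.3549]
d2 [ 0.391  -0.3173]
```

Run:
```python
from m import *
m=mask(f,(5,90,30),(20,255,255),(170,235,260,300))|mask(f,(100,120,50),(125,255,255),(170,235,215,285))
c=big(m)
P=np.array([onz(d,u,v,.012)[:2]*1000 for u,v in c])
th=np.radians(-15.2);R=np.array([[np.cos(th),-np.sin(th)],[np.sin(th),np.cos(th)]])
o=np.array([496.6,209.3])
L=(P-o)@R   # local
def fit(sel,a):
    q=L[sel].astype(np.float32);v=cv2.fitLine(q,cv2.DIST_HUBER,0,.01,.01).ravel();return v,len(q)
print(L.min(0),L.max(0))
print('right',fit((L[:,1]<L[:,1].min()+6)&(abs(L[:,0])<30),0))
print('top',fit((L[:,0]>L[:,0].max()-7)&(L[:,1]>-60)&(L[:,1]<40),0))
print('bot',fit((L[:,0]<L[:,0].min()+7)&(L[:,1]>-60)&(L[:,1]<40),0))
b=big(mask(f,(100,120,50),(125,255,255),(170,235,215,285)))
B=np.array([onz(d,u,v,.0607)[:2]*1000 for u,v in b]);print('blue',cv2.minAreaRect(B.astype(np.float32)))
# rail corner check: rails end right, top z .04 at y=-86
for p in ((305,178),(304,196),(280,262),(278,276)):
    print(onz(d,170+p[0]/4,220+p[1]/4,.04)[:2]*1000)
```

```text
[-40.6509 -81.2403] [40.6767 80.7487]
right (array([  0.9999,  -0.0162,  -1.139 , -79.5008], dtype=float32), 25)
top (array([  0.0086,   1.    ,  38.8183, -10.6904], dtype=float32), 42)
bot (array([  0.0032,   1.    , -39.3283,  -9.3105], dtype=float32), 41)
blue ((505.45849609375, 242.71739196777344), (36.692447662353516, 61.28656005859375), 74.6728515625)
[504.9656 128.821 ]
[494.8346 129.0517]
[457.6849 141.292 ]
[449.8669 142.1455]
```

servo_tool:
  deltas:
    - {"slide":[-1,0,0],"spin":-0.9}
    - {"slide":[-1,0.1,0],"spin":-0.9}
    - {"slide":[-1,0.3,0],"spin":-0.9}
    - {"slide":[-1,0.4,0],"spin":-0.9}
    - {"slide":[-0.9,0.5,0],"spin":-0.9}
    - {"slide":[-0.9,0.6,0],"spin":-0.9}
    - {"slide":[-0.8,0.7,0],"spin":-0.9}
    - {"slide":[-0.8,0.8,0],"spin":-0.9}
    - {"slide":[-0.7,0.9,0],"spin":-0.9}
    - {"slide":[-0.6,0.9,0],"spin":-0.9}
  gripper: 91

```text
time_s: 1.3
tcp_pos: [0.2296, -0.3757, 0.2197]
ee_rot: [[0.079, -0.997, -0.001], [-0.997, -0.079, 0.002], [-0.002, 0.001, -1.0]]
wrist_force: [0.2, -0.4, 0.2]
gripper_width: 0.645
```

```bash
cat > go.py <<'E'
import sys
from h import *
np.set_printoptions(precision=3,suppress=True)
# go.py x y z(TCP, mm) psi : remaining delta in tool units
def rem(x,y,z,psi):
    q=sense();R=np.array(q['ee_rot']);p=np.array(q['tcp_pos'])*1000
    a=np.degrees(np.arctan2(R[1,1],R[0,1]));dpsi=(psi-a+90)%180-90
    dl=np.array([x,y,z])-p
    print('t',round(q['time_s'],2),'tcp',p,'psi',round(a,2),'tilt',R[:2,2],'w',round(q['gripper_width']*87,1),'F',q['wrist_force'],'j6',round(q['joints'][5],1))
    print('now-frame units',R.T@dl/25,'spin units',round(-dpsi/8,3))
    c,s=np.cos(np.radians(dpsi)),np.sin(np.radians(dpsi));R2=np.array([[c,-s,0],[s,c,0],[0,0,1]])@R
    print('after-spin units',R2.T@dl/25)
rem(*map(float,sys.argv[1:5]))
E
python3 go.py 564.4 -189.5 130 182.5
```

```text
t 1.3 tcp [ 229.634 -375.746  219.72 ] psi -175.49 tilt [-0.001  0.002] w 56.1 F [ 0.15  -0.371  0.23 ] j6 41.8
now-frame units [ -6.367 -13.939   3.583] spin units 0.251
after-spin units [ -6.852 -13.707   3.585]
```

servo_tool:
  deltas:
    - {"slide":[-0.5,-1,0],"spin":0.1}
    - {"slide":[-0.5,-1,0],"spin":0.1}
    - {"slide":[-0.5,-1,0],"spin":0.05}
    - {"slide":[-0.5,-1,0],"spin":0}
    - {"slide":[-0.5,-1,0.1],"spin":0}
    - {"slide":[-0.5,-1,0.2],"spin":0}
    - {"slide":[-0.5,-1,0.2],"spin":0}
    - {"slide":[-0.5,-1,0.2],"spin":0}
    - {"slide":[-0.5,-1,0.2],"spin":0}
    - {"slide":[-0.5,-1,0.2],"spin":0}

```text
time_s: 2.3
tcp_pos: [0.4767, -0.2313, 0.1954]
ee_rot: [[0.04, -0.999, 0.005], [-0.999, -0.04, -0.0], [0.0, -0.005, -1.0]]
wrist_force: [0.6, 0.5, -0.3]
gripper_width: 0.643
```

```bash
python3 go.py 564.4 -189.5 130 182.5
```

```text
t 2.3 tcp [ 476.729 -231.258  195.375] psi -177.71 tilt [ 0.005 -0.   ] w 56.0 F [ 0.619  0.507 -0.254] j6 10.7
now-frame units [-1.53  -3.557  2.633] spin units -0.026
after-spin units [-1.517 -3.562  2.634]
```

servo_tool:
  deltas:
    - {"slide":[-0.5,-1,0.2],"spin":0}
    - {"slide":[-0.4,-1,0.4],"spin":0}
    - {"slide":[-0.4,-0.9,0.6],"spin":0}
    - {"slide":[-0.2,-0.5,0.6],"spin":0}
    - {"slide":[0,-0.1,0.5],"spin":0}
    - {"slide":[0,0,0.3],"spin":0}
    - {"slide":[0,0,0],"spin":0}

```text
time_s: 3.0
tcp_pos: [0.5685, -0.1865, 0.1272]
ee_rot: [[0.044, -0.999, 0.005], [-0.999, -0.044, -0.0], [0.001, -0.005, -1.0]]
wrist_force: [0.3, 0.2, 0.3]
gripper_width: 0.645
```

```bash
python3 go.py 564.4 -189.5 59 182.5;python3 -c "
from h import *
d=cap('top');s=cap('side');a=d['frame'][180:340,330:490];b=s['frame'][120:280,300:460]
cv2.imwrite('pics/a1.png',cv2.resize(np.hstack([a,b]),None,fx=2.5,fy=2.5)[:,:,::-1])"
```

```text
t 3.0 tcp [ 568.492 -186.469  127.162] psi -177.5 tilt [ 0.005 -0.   ] w 56.2 F [0.282 0.185 0.296] j6 5.2
now-frame units [0.112 0.183 2.726] spin units 0.0
after-spin units [0.112 0.183 2.726]
```

View pics/a1.png

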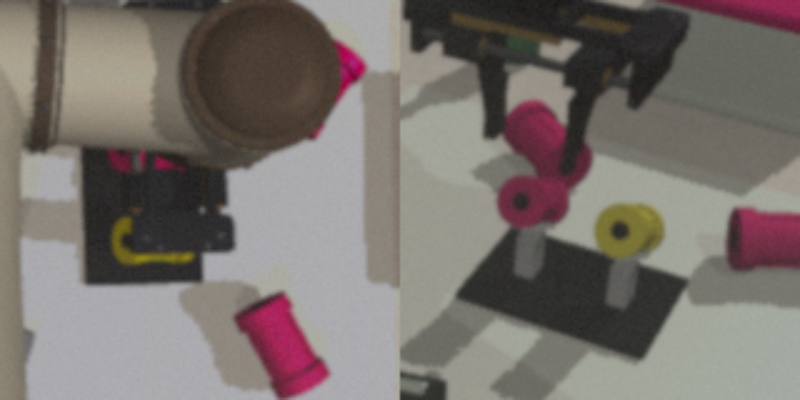

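servo_tool:
  deltas:
    - {"slide":[0.1,0.2,0.4],"spin":0}
    - {"slide":[0,0,0.7],"spin":0}
    - {"slide":[0,0,0.7],"spin":0}
    - {"slide":[0,0,0.5],"spin":0}
    - {"slide":[0,0,0.2],"spin":0}
    - {"slide":[0,0,0],"spin":0}

```text
time_s: 3.7
tcp_pos: [0.5636, -0.1923, 0.0672]
ee_rot: [[0.04, -0.999, 0.016], [-0.999, -0.041, -0.002], [0.002, -0.016, -1.0]]
wrist_force: [0.2, -0.2, -0.9]
gripper_width: 0.643
```

```bash
python3 go.py 564.4 -189.5 59 182.5;python3 -c "
from h import *
d=cap('top');s=cap('side');a=d['frame'][180:340,330:490];b=s['frame'][120:280,300:460]
cv2.imwrite('pics/a2.png',cv2.resize(np.hstack([a,b]),None,fx=2.5,fy=2.5)[:,:,::-1])"
```

```text
t 3.7 tcp [ 563.592 -192.322   67.248] psi -177.68 tilt [ 0.016 -0.002] w 55.9 F [ 0.153 -0.194 -0.921] j6 5.5
now-frame units [-0.112 -0.032  0.33 ] spin units -0.022
after-spin units [-0.112 -0.032  0.33 ]
```

View pics/a2.png

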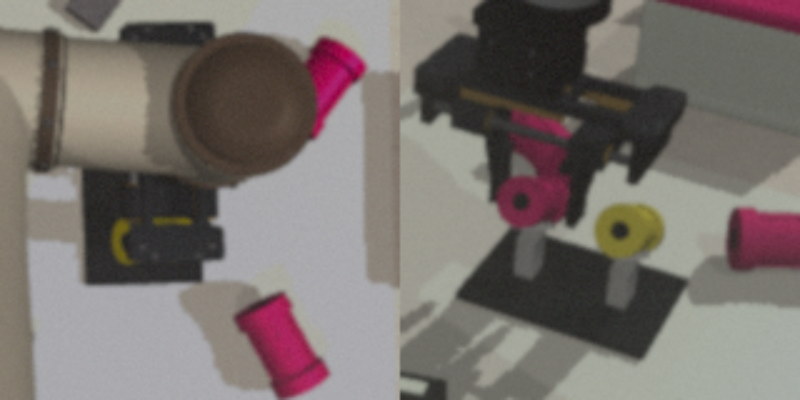

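servo_tool:
  deltas:
    - {"slide":[-0.1,0,0.3],"spin":0}
    - {"slide":[0,0,0.1],"spin":0}
    - {"slide":[0,0,0],"spin":0}

```text
time_s: 4.1
tcp_pos: [0.5657, -0.1897, 0.0592]
ee_rot: [[0.041, -0.999, 0.021], [-0.999, -0.041, -0.002], [0.003, -0.021, -1.0]]
wrist_force: [-0.0, -0.1, 0.0]
gripper_width: 0.643
```

servo_tool:
  deltas:
    - {"slide":[0,0,0]}
    - {"slide":[0,0,0]}
    - {"slide":[0,0,0]}
    - {"slide":[0,0,0]}
    - {"slide":[0,0,0]}
  gripper: 255

```text
invalid input
```

```bash
python3 go.py 564.4 -189.5 59 182.5
```

```text
t 4.1 tcp [ 565.724 -189.667   59.159] psi -177.63 tilt [ 0.021 -0.002] w 55.9 F [-0.    -0.138  0.007] j6 5.2
now-frame units [-0.009  0.053  0.005] spin units -0.017
after-spin units [-0.009  0.053  0.005]
```

servo_tool:
  deltas:
    - {"slide":[0,0,0],"spin":0}
    - {"slide":[0,0,0],"spin":0}
    - {"slide":[0,0,0],"spin":0}
    - {"slide":[0,0,0],"spin":0}
  gripper: 255

```text
time_s: 4.5
tcp_pos: [0.5655, -0.1896, 0.0595]
ee_rot: [[0.042, -0.999, 0.02], [-0.999, -0.042, -0.003], [0.003, -0.02, -1.0]]
wrist_force: [-0.6, -0.7, 0.8]
gripper_width: 0.372
```

```bash
python3 go.py 564.4 -189.5 150 182.5
```

```text
t 4.5 tcp [ 565.525 -189.608   59.521] psi -177.61 tilt [ 0.02  -0.003] w 32.4 F [-0.623 -0.747  0.812] j6 5.3
now-frame units [ 0.006 -0.029 -3.619] spin units -0.014
after-spin units [ 0.006 -0.029 -3.619]
```

servo_tool:
  deltas:
    - {"slide":[0,0,-0.3],"spin":0}
    - {"slide":[0,0,-0.6],"spin":0}
    - {"slide":[0,0,-0.8],"spin":0}
    - {"slide":[0,0,-0.9],"spin":0}
    - {"slide":[-0.3,0.2,-0.6],"spin":0}
    - {"slide":[-0.8,0.5,-0.2],"spin":0}
    - {"slide":[-0.9,0.6,0],"spin":0}
    - {"slide":[-0.9,0.6,0],"spin":0}
    - {"slide":[-0.9,0.6,0],"spin":0}
    - {"slide":[-0.9,0.6,0],"spin":0}

```text
time_s: 5.5
tcp_pos: [0.4783, -0.0719, 0.1489]
ee_rot: [[0.036, -0.999, 0.023], [-0.999, -0.036, -0.001], [0.002, -0.023, -1.0]]
wrist_force: [0.2, -0.5, -0.3]
gripper_width: 0.37
```

```bash
python3 go.py 460 -35 60 182.5;python3 -c "
from h import *
d=cap('top');s=cap('side');a=d['frame'][180:340,250:410];b=s['frame'][120:280,280:440]
cv2.imwrite('pics/a3.png',cv2.resize(np.hstack([a,b]),None,fx=2.5,fy=2.5)[:,:,::-1])"
```

```text
t 5.5 tcp [478.34  -71.852 148.879] psi -177.93 tilt [ 0.023 -0.001] w 32.2 F [ 0.224 -0.541 -0.304] j6 -9.2
now-frame units [-1.508  0.761  3.535] spin units -0.053
after-spin units [-1.513  0.75   3.536]
```

View pics/a3.png

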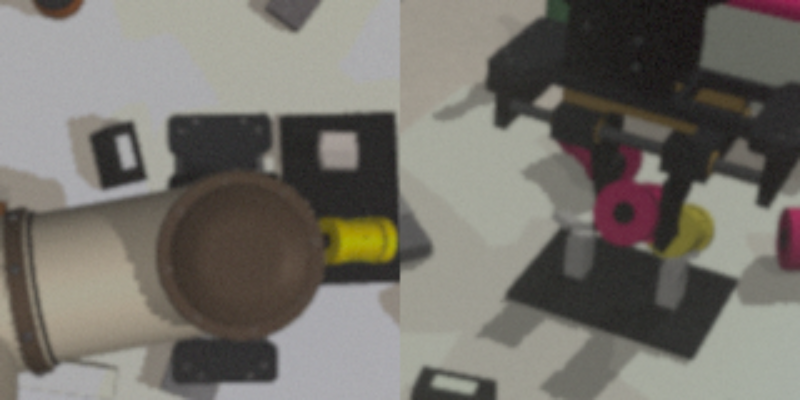

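servo_tool:
  deltas:
    - {"slide":[-0.7,0.3,0.2],"spin":0}
    - {"slide":[-0.6,0.3,0.6],"spin":0}
    - {"slide":[-0.2,0.1,0.9],"spin":0}
    - {"slide":[0,0,1],"spin":0}
    - {"slide":[0,0,1],"spin":0}
    - {"slide":[0,0,0.6],"spin":0}
    - {"slide":[0,0,0.3],"spin":0}
    - {"slide":[0,0,0.2],"spin":0}
    - {"slide":[0,0,0],"spin":0}

```text
time_s: 6.5
tcp_pos: [0.4634, -0.0315, 0.0296]
ee_rot: [[0.042, -0.999, 0.033], [-0.999, -0.042, 0.001], [0.0, -0.033, -0.999]]
wrist_force: [0.2, -0.4, -0.9]
gripper_width: 0.372
```

```bash
python3 go.py 460 -35 5 182.5
```

```text
t 6.5 tcp [463.45  -31.507  29.568] psi -177.61 tilt [0.033 0.001] w 32.4 F [ 0.189 -0.388 -0.873] j6 -15.0
now-frame units [0.134 0.176 0.977] spin units -0.014
after-spin units [0.133 0.177 0.977]
```

servo_tool:
  deltas:
    - {"slide":[0,0,0.5],"spin":0}
    - {"slide":[0,0,0.2],"spin":0}
    - {"slide":[0,0,0.2],"spin":0}

```text
time_s: 6.8
tcp_pos: [0.467, -0.0299, 0.0131]
ee_rot: [[0.043, -0.998, 0.039], [-0.999, -0.043, 0.003], [-0.001, -0.039, -0.999]]
wrist_force: [-11.5, 10.3, 29.7]
gripper_width: 0.373
```

```bash
python3 go.py 460 -35 5 182.5
```

```text
t 6.8 tcp [466.951 -29.879  13.09 ] psi -177.55 tilt [0.039 0.003] w 32.5 F [-11.532  10.252  29.732] j6 -15.1
now-frame units [0.193 0.299 0.312] spin units -0.006
after-spin units [0.193 0.299 0.312]
```

servo_tool:
  deltas:
    - {"slide":[0,0,0.12],"spin":0}
    - {"slide":[0,0,0.12],"spin":0}

```text
time_s: 7.0
tcp_pos: [0.4671, -0.0289, 0.0123]
ee_rot: [[0.044, -0.998, 0.04], [-0.999, -0.044, 0.003], [-0.001, -0.04, -0.999]]
wrist_force: [-8.2, 4.3, 19.4]
gripper_width: 0.369
```

```bash
python3 go.py 460 -35 5 182.5;python3 -c "
from h import *
d=cap('top');s=cap('side');a=d['frame'][180:340,250:410];b=s['frame'][200:360,280:440]
cv2.imwrite('pics/a4.png',cv2.resize(np.hstack([a,b]),None,fx=2.5,fy=2.5)[:,:,::-1])"
```

```text
t 7.0 tcp [467.068 -28.913  12.347] psi -177.5 tilt [0.04  0.003] w 32.1 F [-8.162  4.298 19.38 ] j6 -15.2
now-frame units [0.231 0.305 0.282] spin units 0.0
after-spin units [0.231 0.305 0.282]
```

View pics/a4.png

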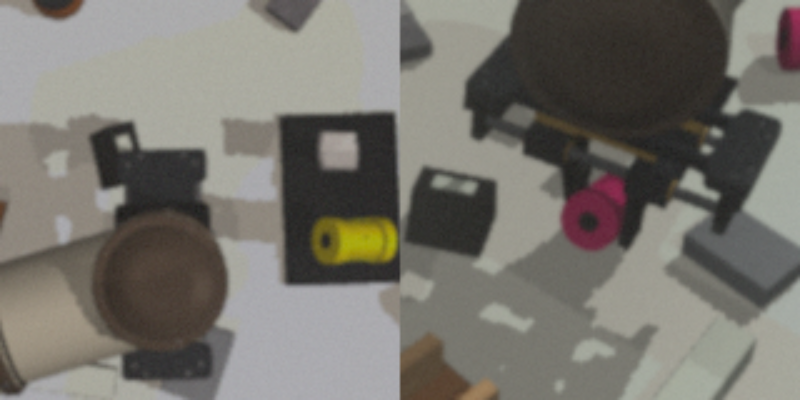

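servo_tool:
  deltas:
    - {"slide":[0,0,0.25],"spin":0}
    - {"slide":[0,0,0.25],"spin":0}

```text
time_s: 7.3
tcp_pos: [0.4684, -0.0267, 0.0063]
ee_rot: [[0.044, -0.998, 0.045], [-0.999, -0.044, 0.005], [-0.003, -0.045, -0.999]]
wrist_force: [-11.6, 11.4, 24.0]
gripper_width: 0.375
```

```bash
python3 go.py 460 -35 5 182.5
```

```text
t 7.3 tcp [468.436 -26.726   6.323] psi -177.49 tilt [0.045 0.005] w 32.6 F [-11.629  11.412  23.99 ] j6 -15.3
now-frame units [0.316 0.354 0.036] spin units 0.001
after-spin units [0.316 0.354 0.036]
```

servo_tool:
  deltas:
    - {"slide":[0,0,0.12],"spin":0}
    - {"slide":[0,0,0],"spin":0}

```text
time_s: 7.5
tcp_pos: [0.4687, -0.0256, 0.0072]
ee_rot: [[0.045, -0.998, 0.047], [-0.999, -0.044, 0.006], [-0.004, -0.047, -0.999]]
wrist_force: [-0.2, 0.1, -0.7]
gripper_width: 0.374
```

servo_tool:
  deltas:
    - {"slide":[0,0,0],"spin":0}
    - {"slide":[0,0,0],"spin":0}
    - {"slide":[0,0,0],"spin":0}
  gripper: 120

```text
time_s: 7.8
tcp_pos: [0.4706, -0.0252, 0.0091]
ee_rot: [[0.045, -0.998, 0.052], [-0.999, -0.045, 0.008], [-0.005, -0.052, -0.999]]
wrist_force: [-0.2, -0.0, -0.2]
gripper_width: 0.503
```

```bash
python3 go.py 460 -35 5 182.5;python3 -c "
from h import *
d=cap('top');s=cap('side');a=d['frame'][180:340,250:410];b=s['frame'][200:360,280:440]
cv2.imwrite('pics/a5.png',cv2.resize(np.hstack([a,b]),None,fx=2.5,fy=2.5)[:,:,::-1])"
```

```text
t 7.8 tcp [470.635 -25.198   9.109] psi -177.43 tilt [0.052 0.008] w 43.8 F [-0.246 -0.044 -0.225] j6 -15.4
now-frame units [0.373 0.451 0.139] spin units 0.009
after-spin units [0.374 0.45  0.139]
```

View pics/a5.png

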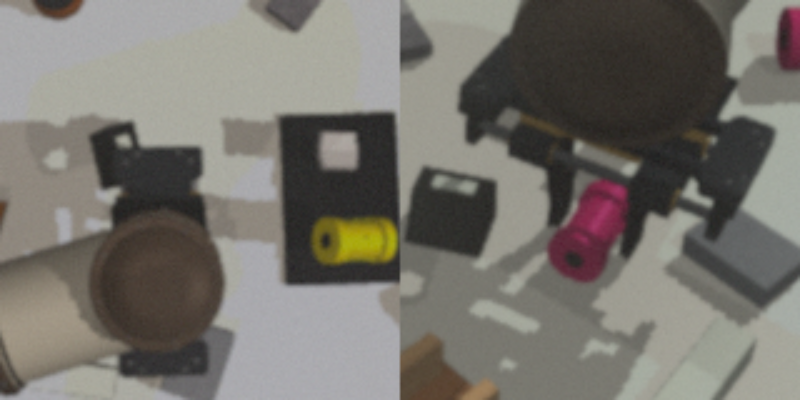

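servo_tool:
  deltas:
    - {"slide":[0,0,-0.8],"spin":0}
    - {"slide":[0,0,-1],"spin":0}
    - {"slide":[0,0,-1],"spin":1}
    - {"slide":[0,0,-1],"spin":1}
    - {"slide":[0,0,0],"spin":1}
    - {"slide":[0,0,0],"spin":1}
  gripper: 0

```text
time_s: 8.5
tcp_pos: [0.4647, -0.0268, 0.1058]
ee_rot: [[-0.51, -0.859, 0.047], [-0.86, 0.511, 0.006], [-0.029, -0.037, -0.999]]
wrist_force: [0.3, -0.9, 0.0]
gripper_width: 0.965
```

```bash
python3 go.py 460 -35 5 92.5;python3 -c "
from h import *
d=cap('top');s=cap('side');a=d['frame'][180:340,250:410];b=s['frame'][200:360,280:440]
cv2.imwrite('pics/a6.png',cv2.resize(np.hstack([a,b]),None,fx=2.5,fy=2.5)[:,:,::-1])"
```

```text
t 8.5 tcp [464.74  -26.801 105.765] psi 149.26 tilt [0.047 0.006] w 84.0 F [ 0.332 -0.93   0.021] j6 -48.3
now-frame units [0.495 0.145 4.015] spin units 7.095
after-spin units [ 0.32  -0.17   4.032]
```

View pics/a6.png

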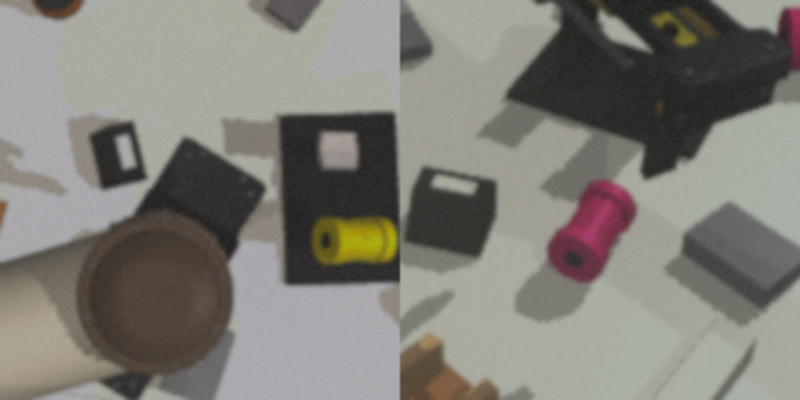

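```bash
cat > roll.py <<'E'
from m import *
def find(cam,lo,hi,box,z):
    b=big(mask(cam['frame'],lo,hi,box));r=cv2.minAreaRect(b.astype(np.float32))
    c=np.array(r[0]);bp=cv2.boxPoints(r)
    e=[(bp[i]+bp[(i+1)%4])/2 for i in range(4)]
    L=[np.linalg.norm(e[0]-e[2]),np.linalg.norm(e[1]-e[3])];k=int(L[1]>L[0])
    C=onz(cam,*c,z)*1000;A=onz(cam,*e[k],z)[:2];B=onz(cam,*e[k+2],z)[:2];v=(A-B)*1000
    return C[:2],np.degrees(np.arctan2(v[1],v[0]))%180,np.linalg.norm(v),r
PK=((150,100,50),(179,255,255));YE=((20,110,50),(35,255,255))
E
python3 - <<'E'
from roll import *
print(find(s,*PK,(330,255,385,320),.02))
# check with stay: project predicted end centres
C,a,_,_=find(s,*PK,(330,255,385,320),.02)
for k in(-31,31):
    p=np.append(C+k*np.array([np.cos(np.radians(a)),np.sin(np.radians(a))]),20)/1000;print(p,proj(s,p))
E
```

```text
(array([466.7008, -14.8823]), np.float64(91.8332518734589), np.float64(93.72329600138167), ((356.5768737792969, 291.88458251953125), (21.91065788269043, 40.77046585083008), 33.6900634765625))
[ 0.4677 -0.0459  0.02  ] [363.8678 280.9481]
[0.4657 0.0161 0.02  ] [348.8694 303.4458]
```

servo_tool:
  deltas:
    - {"slide":[0,0,0],"spin":1}
    - {"slide":[0,0,0],"spin":1}
    - {"slide":[0,0,0],"spin":1}
    - {"slide":[0,0,0],"spin":1}
    - {"slide":[0,0,0.5],"spin":1}
    - {"slide":[0,0,0.5],"spin":1}
    - {"slide":[0,0,0],"spin":1}
  gripper: 0

```text
time_s: 9.4
tcp_pos: [0.4641, -0.0274, 0.0761]
ee_rot: [[-0.998, -0.047, 0.039], [-0.047, 0.999, 0.003], [-0.039, 0.002, -0.999]]
wrist_force: [1.0, 0.1, 0.4]
gripper_width: 1.002
```

```bash
python3 go.py 467.5 -15 6 92
```

```text
t 9.4 tcp [464.068 -27.385  76.088] psi 92.68 tilt [0.039 0.003] w 87.2 F [1.041 0.121 0.361] j6 -105.0
now-frame units [-0.052  0.484  2.808] spin units 0.085
after-spin units [-0.046  0.486  2.808]
```

servo_tool:
  deltas:
    - {"slide":[0,0.5,0.2],"spin":0.1}
    - {"slide":[0,0,0.3],"spin":0}
    - {"slide":[0,0,0],"spin":0}

```text
time_s: 9.7
tcp_pos: [0.4631, -0.0152, 0.0613]
ee_rot: [[-0.999, -0.037, 0.035], [-0.037, 0.999, 0.002], [-0.035, 0.001, -0.999]]
wrist_force: [0.4, -0.7, 0.1]
gripper_width: 0.999
```

```bash
python3 go.py 467.5 -15 6 92
```

```text
t 9.7 tcp [463.072 -15.158  61.284] psi 92.1 tilt [0.035 0.002] w 86.9 F [ 0.42  -0.658  0.058] j6 -107.3
now-frame units [-0.1   -0.002  2.216] spin units 0.012
after-spin units [-0.1   -0.002  2.216]
```

servo_tool:
  deltas:
    - {"slide":[-0.1,0,0.6],"spin":0}
    - {"slide":[0,0,0.8],"spin":0}
    - {"slide":[0,0,0.5],"spin":0}
    - {"slide":[0,0,0.2],"spin":0}
    - {"slide":[0,0,0],"spin":0}

```text
time_s: 10.2
tcp_pos: [0.4685, -0.0161, 0.0073]
ee_rot: [[-0.998, -0.044, 0.035], [-0.044, 0.999, 0.002], [-0.035, 0.0, -0.999]]
wrist_force: [-0.2, -0.3, -0.3]
gripper_width: 0.998
```

```bash
python3 go.py 467.5 -15 6 92;python3 -c "
from h import *
d=cap('top');s=cap('side');a=d['frame'][180:340,250:410];b=s['frame'][200:360,280:440]
cv2.imwrite('pics/a7.png',cv2.resize(np.hstack([a,b]),None,fx=2.5,fy=2.5)[:,:,::-1])"
```

```text
t 10.2 tcp [468.488 -16.07    7.266] psi 92.52 tilt [0.035 0.002] w 86.8 F [-0.221 -0.272 -0.25 ] j6 -106.9
now-frame units [0.039 0.044 0.049] spin units 0.065
after-spin units [0.04  0.044 0.049]
```

View pics/a7.png

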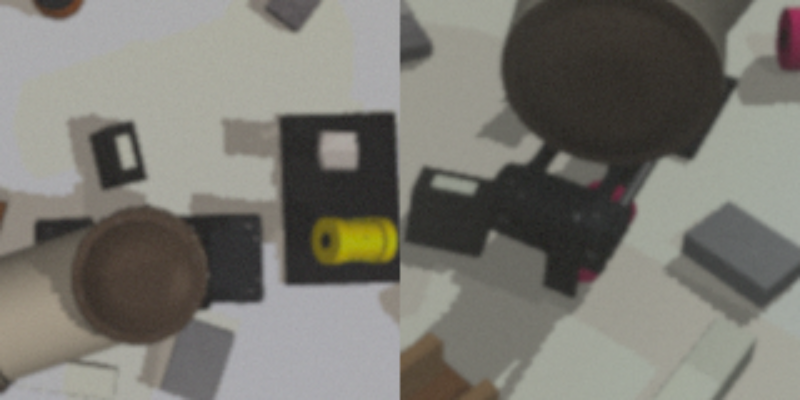

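Fingers stand past the roller's ends (side view, near finger in front of the near rim); close.

servo_tool:
  deltas:
    - {"slide":[0,0,0.05],"spin":0}
    - {"slide":[0,0,0],"spin":0}
    - {"slide":[0,0,0],"spin":0}
    - {"slide":[0,0,0],"spin":0}
  gripper: 255

```text
time_s: 10.7
tcp_pos: [0.4705, -0.0155, 0.0088]
ee_rot: [[-0.998, -0.045, 0.042], [-0.045, 0.999, 0.003], [-0.042, 0.002, -0.999]]
wrist_force: [-0.3, -0.5, 0.2]
gripper_width: 0.725
```

servo_tool:
  deltas:
    - {"slide":[0,0,-0.3],"spin":0}
    - {"slide":[0,0,-0.8],"spin":0}
    - {"slide":[0,0,-1],"spin":0}
    - {"slide":[0,0,-1],"spin":-1}
    - {"slide":[0,0,-1],"spin":-1}
    - {"slide":[0,0,-1],"spin":-1}
    - {"slide":[0,0,0],"spin":-1}
    - {"slide":[0,0,0],"spin":-1}
    - {"slide":[0,0,0],"spin":-1}
    - {"slide":[0,0,0],"spin":-1}

```text
time_s: 11.7
tcp_pos: [0.4633, -0.0161, 0.147]
ee_rot: [[-0.487, -0.872, 0.045], [-0.873, 0.488, 0.005], [-0.026, -0.037, -0.999]]
wrist_force: [-0.2, 0.1, -0.6]
gripper_width: 0.71
```

```bash
python3 go.py 493.6 199 120 164.5;python3 -c "
from h import *
d=cap('top');s=cap('side');a=d['frame'][180:340,250:410];b=s['frame'][160:320,300:460]
cv2.imwrite('pics/a8.png',cv2.resize(np.hstack([a,b]),None,fx=2.5,fy=2.5)[:,:,::-1])"
```

```text
t 11.7 tcp [463.339 -16.129 147.007] psi 150.79 tilt [0.045 0.005] w 61.8 F [-0.182  0.064 -0.555] j6 -48.2
now-frame units [-8.073  3.181  1.178] spin units -1.714
after-spin units [-8.585  1.172  1.265]
```

View pics/a8.png

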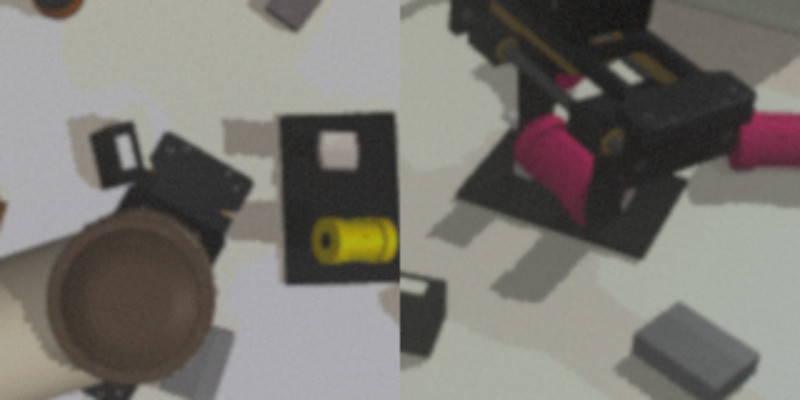

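servo_tool:
  deltas:
    - {"slide":[-0.3,0.1,0],"spin":-1}
    - {"slide":[-0.7,0.2,0],"spin":-0.7}
    - {"slide":[-1,0.1,0],"spin":0}
    - {"slide":[-1,0.1,0],"spin":0}
    - {"slide":[-1,0.1,0],"spin":0}
    - {"slide":[-1,0.1,0],"spin":0}
    - {"slide":[-1,0.1,0],"spin":0}
    - {"slide":[-1,0.1,0],"spin":0}
    - {"slide":[-0.6,0.1,0.2],"spin":0}
    - {"slide":[0,0,0.2],"spin":0}

```text
time_s: 12.8
tcp_pos: [0.4961, 0.1793, 0.1412]
ee_rot: [[-0.301, -0.953, 0.044], [-0.953, 0.302, 0.006], [-0.019, -0.04, -0.999]]
wrist_force: [-0.1, -0.1, -1.4]
gripper_width: 0.708
```

```bash
python3 go.py 494.1 199 100 164.5
```

```text
t 12.8 tcp [496.132 179.3   141.167] psi 162.43 tilt [0.044 0.006] w 61.6 F [-0.121 -0.075 -1.375] j6 -56.9
now-frame units [-0.695  0.382  1.646] spin units -0.258
after-spin units [-0.706  0.355  1.648]
```

servo_tool:
  deltas:
    - {"slide":[-0.5,0.3,0.4],"spin":-0.3}
    - {"slide":[-0.1,0,0.8],"spin":0}
    - {"slide":[0,0,0.4],"spin":0}
    - {"slide":[0,0,0],"spin":0}

```text
time_s: 13.2
tcp_pos: [0.4928, 0.195, 0.0973]
ee_rot: [[-0.261, -0.964, 0.04], [-0.965, 0.262, 0.004], [-0.014, -0.038, -0.999]]
wrist_force: [-0.2, 0.5, -0.0]
gripper_width: 0.711
```

```bash
python3 go.py 493.8 198 48.7 164.5;python3 -c "
from h import *
d=cap('top');s=cap('side');a=d['frame'][200:360,150:310];b=s['frame'][270:430,180:340]
cv2.imwrite('pics/a9.png',cv2.resize(np.hstack([a,b]),None,fx=2.5,fy=2.5)[:,:,::-1])"
```

```text
t 13.2 tcp [492.789 194.984  97.269] psi 164.81 tilt [0.04  0.004] w 61.9 F [-0.247  0.546 -0.034] j6 -56.4
now-frame units [-0.1    0.066  1.943] spin units 0.039
after-spin units [-0.1    0.067  1.943]
```

View pics/a9.png

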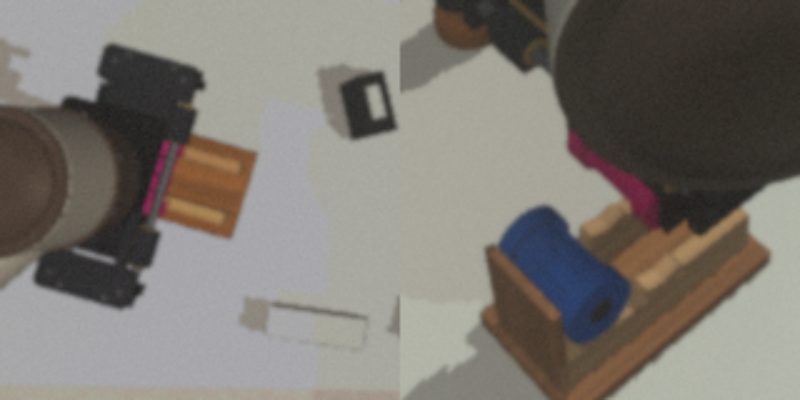

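servo_tool:
  deltas:
    - {"slide":[-0.1,0.05,0.6],"spin":0}
    - {"slide":[0,0,0.6],"spin":0}
    - {"slide":[0,0,0.2],"spin":0}
    - {"slide":[0,0,0.1],"spin":0}

```text
time_s: 13.7
tcp_pos: [0.4975, 0.1992, 0.0645]
ee_rot: [[-0.262, -0.964, 0.05], [-0.965, 0.263, 0.01], [-0.023, -0.046, -0.999]]
wrist_force: [-0.1, 1.0, -0.2]
gripper_width: 0.705
```

```bash
python3 go.py 493.8 198 48.7 164.5;python3 -c "
from h import *
d=cap('top');s=cap('side');a=d['frame'][200:360,150:310];b=s['frame'][300:420,200:320]
cv2.imwrite('pics/a10.png',cv2.resize(b,None,fx=5,fy=5)[:,:,::-1])"
```

```text
t 13.7 tcp [497.498 199.182  64.456] psi 164.75 tilt [0.05 0.01] w 61.4 F [-0.079  0.971 -0.155] j6 -56.9
now-frame units [0.099 0.159 0.622] spin units 0.031
after-spin units [0.099 0.158 0.622]
```

View pics/a10.png

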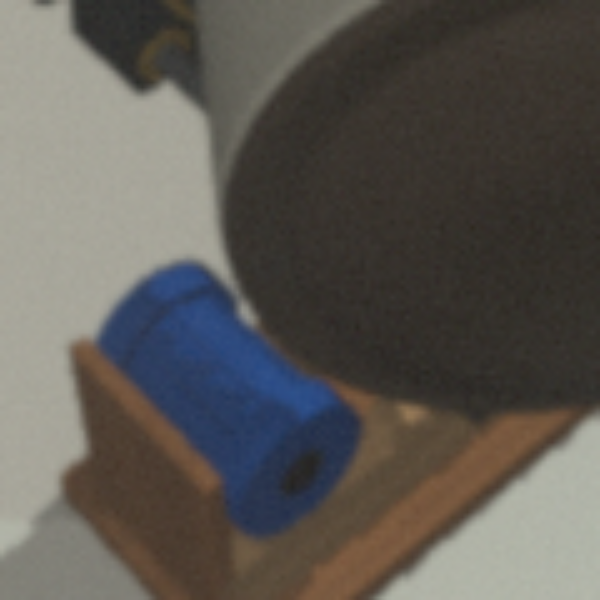

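servo_tool:
  deltas:
    - {"slide":[0.1,0.2,0.3],"spin":0}
    - {"slide":[0,0,0.1],"spin":0}

```text
time_s: 14.0
tcp_pos: [0.4928, 0.1985, 0.055]
ee_rot: [[-0.262, -0.964, 0.052], [-0.965, 0.263, 0.012], [-0.025, -0.047, -0.999]]
wrist_force: [-0.3, -0.4, -1.4]
gripper_width: 0.709
```

```bash
python3 go.py 493.8 198 48.7 164.5
```

```text
t 14.0 tcp [492.779 198.499  55.045] psi 164.73 tilt [0.052 0.012] w 61.7 F [-0.324 -0.415 -1.352] j6 -57.4
now-frame units [ 0.015 -0.033  0.255] spin units 0.028
after-spin units [ 0.015 -0.033  0.255]
```

servo_tool:
  deltas:
    - {"slide":[0,0,0.15],"spin":0}
    - {"slide":[0.03,0,0.1],"spin":0}

```text
time_s: 14.2
tcp_pos: [0.4935, 0.1988, 0.051]
ee_rot: [[-0.261, -0.964, 0.054], [-0.965, 0.262, 0.013], [-0.026, -0.049, -0.998]]
wrist_force: [-9.3, 1.5, 24.2]
gripper_width: 0.709
```

```bash
python3 go.py 493.8 198 48.7 164.5
```

```text
t 14.2 tcp [493.473 198.754  51.008] psi 164.8 tilt [0.054 0.013] w 61.7 F [-9.29   1.533 24.235] j6 -57.4
now-frame units [ 0.028 -0.016  0.093] spin units 0.037
after-spin units [ 0.028 -0.016  0.093]
```

servo_tool:
  deltas:
    - {"slide":[0,0,0.04],"spin":0}
    - {"slide":[0,0,0.02],"spin":0}
    - {"slide":[0,0,0],"spin":0}
  gripper: 40

```text
time_s: 14.5
tcp_pos: [0.4942, 0.1996, 0.0505]
ee_rot: [[-0.26, -0.964, 0.056], [-0.965, 0.261, 0.014], [-0.028, -0.05, -0.998]]
wrist_force: [-0.4, -0.6, -0.0]
gripper_width: 0.823
```

```bash
python3 go.py 493.8 198 150 164.5
```

```text
t 14.5 tcp [494.173 199.606  50.479] psi 164.84 tilt [0.056 0.014] w 71.6 F [-0.444 -0.62  -0.048] j6 -57.4
now-frame units [-0.047 -0.203 -3.976] spin units 0.042
after-spin units [-0.047 -0.204 -3.976]
```

servo_tool:
  deltas:
    - {"slide":[0,0,-0.5],"spin":0}
    - {"slide":[0,0,-1],"spin":0}
    - {"slide":[0,0,-1],"spin":0}
    - {"slide":[0.5,0,-1],"spin":0}
    - {"slide":[1,0,0],"spin":0}
    - {"slide":[1,0,0],"spin":-0.7}
    - {"slide":[1,-0.3,0],"spin":-1}
    - {"slide":[1,-0.5,0],"spin":-1}
    - {"slide":[1,-0.6,0],"spin":-1}
    - {"slide":[1,-0.6,0],"spin":0}
  gripper: 0

```text
time_s: 15.5
tcp_pos: [0.5259, 0.0399, 0.1392]
ee_rot: [[0.277, -0.959, 0.053], [-0.961, -0.277, 0.012], [0.003, -0.054, -0.999]]
wrist_force: [0.2, 0.8, -0.1]
gripper_width: 0.998
```

```bash
python3 go.py 559.5 10.4 110 194.5;python3 -c "
from h import *
d=cap('top');s=cap('side');a=d['frame'][200:320,150:270];b=s['frame'][300:420,200:320]
cv2.imwrite('pics/b1.png',cv2.resize(np.hstack([a,b]),None,fx=3.3,fy=3.3)[:,:,::-1])"
```

```text
t 15.5 tcp [525.861  39.86  139.15 ] psi -163.92 tilt [0.053 0.012] w 86.8 F [ 0.196  0.769 -0.087] j6 -6.7
now-frame units [ 1.501 -0.902  1.221] spin units 0.198
after-spin units [ 1.474 -0.944  1.223]
```

View pics/b1.png

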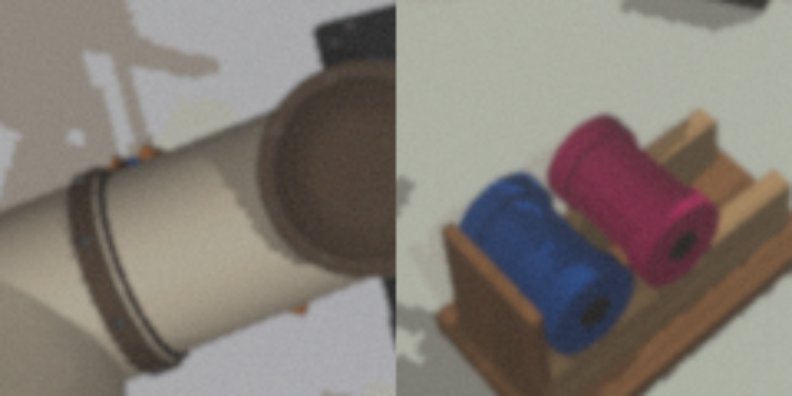

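servo_tool:
  deltas:
    - {"slide":[0.7,-0.5,0.2],"spin":0.2}
    - {"slide":[0.6,-0.4,0.5],"spin":0}
    - {"slide":[0.2,0,0.6],"spin":0}
    - {"slide":[0,0,0.3],"spin":0}
    - {"slide":[0,0,0],"spin":0}

```text
time_s: 16.1
tcp_pos: [0.5607, 0.0088, 0.0977]
ee_rot: [[0.241, -0.969, 0.051], [-0.971, -0.24, 0.011], [0.001, -0.052, -0.999]]
wrist_force: [-0.4, 0.1, 0.1]
gripper_width: 0.998
```

```bash
python3 go.py 560.5 10.6 6.3 194.5;python3 -c "
from h import *
d=cap('top');s=cap('side');a=d['frame'][180:300,240:360];b=s['frame'][220:340,240:360]
cv2.imwrite('pics/b2.png',cv2.resize(np.hstack([a,b]),None,fx=3.3,fy=3.3)[:,:,::-1])"
```

```text
t 16.1 tcp [560.691   8.819  97.665] psi -166.07 tilt [0.051 0.011] w 86.9 F [-0.405  0.124  0.114] j6 -4.0
now-frame units [-0.076  0.182  3.65 ] spin units -0.071
after-spin units [-0.076  0.181  3.65 ]
```

View pics/b2.png

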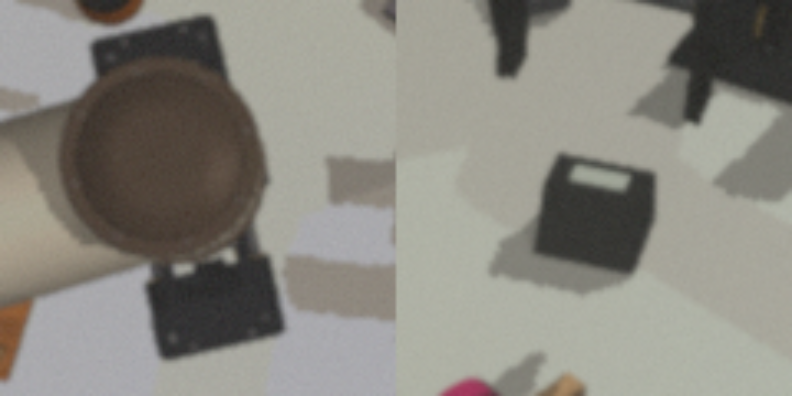

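servo_tool:
  deltas:
    - {"slide":[0,0.1,0.6],"spin":0}
    - {"slide":[0,0.1,0.8],"spin":0}
    - {"slide":[0,0.1,0.8],"spin":0}
    - {"slide":[0,0,0.4],"spin":0}

```text
time_s: 16.6
tcp_pos: [0.561, 0.0113, 0.0378]
ee_rot: [[0.246, -0.967, 0.066], [-0.969, -0.245, 0.015], [0.002, -0.067, -0.998]]
wrist_force: [-0.1, -0.2, 0.1]
gripper_width: 1.001
```

```bash
python3 go.py 560.5 10.6 6.3 194.5;python3 -c "
from m import *
A=onz(s,282.1,296.7,0);B=onz(s,311.8,302.7,0);print(A,B,np.linalg.norm(A-B),np.degrees(np.arctan2(*(A-B)[[1,0]])))
u=(A-B)/np.linalg.norm(A-B);n=np.array([-u[1],u[0],0]);print((A+B)/2-.028*n)
cv2.imwrite('pics/b3.png',cv2.resize(s['frame'][200:320,240:360],None,fx=5,fy=5)[:,:,::-1])"
```

```text
t 16.6 tcp [560.976  11.251  37.822] psi -165.78 tilt [0.066 0.015] w 87.1 F [-0.124 -0.186  0.118] j6 -4.2
now-frame units [0.018 0.11  1.256] spin units -0.035
after-spin units [0.018 0.11  1.256]
[0.5796 0.044  0.    ] [0.5283 0.0296 0.    ] 0.05320573649724603 15.716203434772567
[0.5615 0.0099 0.    ]
```

View pics/b3.png

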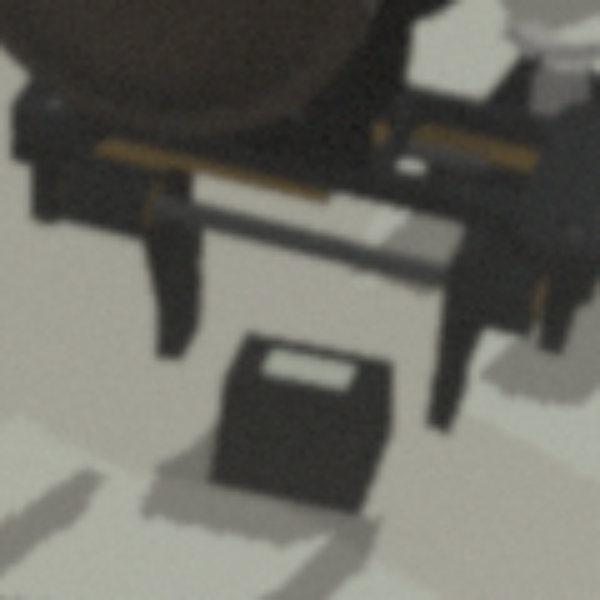

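servo_tool:
  deltas:
    - {"slide":[0,0.1,0.7],"spin":-0.1}
    - {"slide":[0,0,0.4],"spin":0}
    - {"slide":[0,0,0.1],"spin":0}

```text
time_s: 17.0
tcp_pos: [0.5643, 0.0125, 0.0108]
ee_rot: [[0.261, -0.962, 0.073], [-0.965, -0.261, 0.016], [0.004, -0.075, -0.997]]
wrist_force: [-0.3, -0.5, 0.1]
gripper_width: 1.002
```

servo_tool:
  deltas:
    - {"slide":[0,0,0],"spin":0}
    - {"slide":[0,0,0],"spin":0}
    - {"slide":[0,0,0],"spin":0}
    - {"slide":[0,0,0],"spin":0}
  gripper: 255

```text
time_s: 17.4
tcp_pos: [0.5663, 0.0129, 0.0132]
ee_rot: [[0.262, -0.962, 0.077], [-0.965, -0.261, 0.017], [0.004, -0.079, -0.997]]
wrist_force: [-0.4, 0.1, -0.1]
gripper_width: 0.724
```

```bash
python3 go.py 560.5 10.6 6.3 194.5
```

```text
t 17.4 tcp [566.255  12.945  13.201] psi -164.81 tilt [0.077 0.017] w 63.0 F [-0.384  0.067 -0.094] j6 -3.5
now-frame units [0.029 0.268 0.256] spin units 0.086
after-spin units [0.032 0.267 0.256]
```

servo_tool:
  deltas:
    - {"slide":[0,0,0],"spin":0}
    - {"slide":[0,0,0],"spin":0}
    - {"slide":[0,0,-0.5],"spin":0}
    - {"slide":[0,0,-1],"spin":0}
    - {"slide":[0,0,-1],"spin":0}
    - {"slide":[0,0.5,-1],"spin":0}
    - {"slide":[0,1,-1],"spin":0}
    - {"slide":[0,1,-0.5],"spin":0}
    - {"slide":[0,1,0],"spin":0}
    - {"slide":[0,1,0],"spin":0}
  gripper: 0

```text
time_s: 18.4
tcp_pos: [0.4487, -0.0188, 0.1405]
ee_rot: [[0.263, -0.961, 0.087], [-0.965, -0.263, 0.018], [0.005, -0.088, -0.996]]
wrist_force: [-0.5, 0.0, 0.6]
gripper_width: 0.998
```

servo_tool:
  deltas:
    - {"slide":[0,1,0],"spin":0}
    - {"slide":[0,1,0],"spin":0}
    - {"slide":[0,1,0],"spin":0}
    - {"slide":[0,1,0],"spin":0}
    - {"slide":[0,1,0],"spin":0}

```text
time_s: 18.9
tcp_pos: [0.324, -0.0532, 0.1331]
ee_rot: [[0.263, -0.96, 0.095], [-0.965, -0.262, 0.02], [0.005, -0.097, -0.995]]
wrist_force: [0.0, 0.1, 0.4]
gripper_width: 0.998
```

```bash
python3 go.py 560.5 10.6 110 195;python3 -c "
from h import *
print(sense()['joints'])"
```

```text
t 18.9 tcp [323.979 -53.229 133.099] psi -164.71 tilt [0.095 0.02 ] w 86.9 F [0.041 0.103 0.376] j6 -6.3
now-frame units [ 0.022 -9.664  1.868] spin units 0.036
after-spin units [-0.027 -9.664  1.868]
[ 20.66637336  -5.7309099  -48.62189537   1.23361886 -41.61360825
  -6.2775195 ]
```

servo_tool:
  deltas:
    - {"slide":[0,1,-0.3],"spin":0}
    - {"slide":[0,1,-0.3],"spin":0}
    - {"slide":[0,1,-0.2],"spin":0}

```text
time_s: 19.2
tcp_pos: [0.2462, -0.0748, 0.1469]
ee_rot: [[0.263, -0.96, 0.096], [-0.965, -0.262, 0.02], [0.005, -0.098, -0.995]]
wrist_force: [0.0, -0.1, 0.1]
gripper_width: 1.001
```

```bash
python3 go.py 560.5 10.6 110 195;python3 -c "
from h import *
print(sense()['joints'])"
```

```text
t 19.2 tcp [246.244 -74.771 146.933] psi -164.74 tilt [0.096 0.02 ] w 87.1 F [ 0.017 -0.135  0.083] j6 -8.8
now-frame units [ -0.001 -12.819   2.742] spin units 0.032
after-spin units [ -0.06  -12.819   2.742]
[ 23.12975297 -18.06732749 -54.23995522   1.43667285 -48.32760454
  -8.78865413]
```

servo_tool:
  deltas:
    - {"slide":[0,0.8,0.3],"spin":0}
    - {"slide":[0,0.8,0.3],"spin":0}

```text
time_s: 19.4
tcp_pos: [0.2084, -0.0853, 0.1296]
ee_rot: [[0.262, -0.959, 0.103], [-0.965, -0.261, 0.023], [0.004, -0.106, -0.994]]
wrist_force: [-0.2, 0.7, 0.9]
gripper_width: 1.002
```

```bash
python3 go.py 560.5 10.6 110 195;python3 -c "
from h import *
print(sense()['joints'])"
```

```text
t 19.4 tcp [208.386 -85.333 129.575] psi -164.77 tilt [0.103 0.023] w 87.2 F [-0.171  0.718  0.941] j6 -11.5
now-frame units [ -0.012 -14.434   2.319] spin units 0.029
after-spin units [ -0.072 -14.434   2.319]
[ 25.54632251 -23.3367644  -59.51870406   1.79734427 -47.91617847
 -11.46139904]
```

servo_tool:
  deltas:
    - {"slide":[0,0.2,0.2],"spin":0}
    - {"slide":[0,0.2,0.2],"spin":0}

```text
time_s: 19.6
tcp_pos: [0.1995, -0.0891, 0.1201]
ee_rot: [[0.264, -0.959, 0.105], [-0.964, -0.263, 0.028], [0.001, -0.109, -0.994]]
wrist_force: [0.0, -0.5, -0.1]
gripper_width: 1.003
```

```bash
python3 go.py 560.5 10.6 110 195;python3 -c "
from h import *
print(sense()['joints'])"
```

```text
t 19.6 tcp [199.479 -89.139 120.134] psi -164.68 tilt [0.105 0.028] w 87.3 F [ 0.022 -0.505 -0.099] j6 -11.1
now-frame units [ -0.035 -14.849   2.034] spin units 0.04
after-spin units [ -0.119 -14.848   2.034]
[ 25.33582765 -23.8737055  -61.22874955   1.59486383 -46.51244783
 -11.05423036]
```

servo_tool:
  deltas:
    - {"slide":[0,0.5,0.2],"spin":0}
    - {"slide":[0,0.5,0.2],"spin":0}

```text
time_s: 19.8
tcp_pos: [0.1843, -0.1009, 0.118]
ee_rot: [[0.269, -0.958, 0.099], [-0.963, -0.266, 0.039], [-0.011, -0.105, -0.994]]
wrist_force: [-0.3, -0.4, -0.3]
gripper_width: 1.0
```

```bash
python3 go.py 560.5 10.6 110 195;python3 -c "
from h import *
print(sense()['joints'])"
```

```text
t 19.8 tcp [ 184.319 -100.881  117.989] psi -164.47 tilt [0.099 0.039] w 87.0 F [-0.296 -0.355 -0.3  ] j6 -5.0
now-frame units [ -0.245 -15.571   1.974] spin units 0.067
after-spin units [ -0.392 -15.568   1.976]
[ 20.64999045 -24.43493524 -61.11298973  -0.10154818 -47.24179119
  -5.01903867]
```

servo_tool:
  deltas:
    - {"slide":[0,-1,-0.3],"spin":0}
    - {"slide":[0,-1,-0.3],"spin":0}
    - {"slide":[0,-1,-0.3],"spin":0}
    - {"slide":[0,-1,-0.3],"spin":0}
    - {"slide":[0,-1,-0.3],"spin":0}
    - {"slide":[0,-1,-0.3],"spin":0}
    - {"slide":[0,-1,-0.3],"spin":0}
    - {"slide":[0,-1,-0.3],"spin":0}
    - {"slide":[0,-1,-0.3],"spin":0}
    - {"slide":[0,-1,-0.3],"spin":0}

```text
time_s: 20.8
tcp_pos: [0.4326, -0.0379, 0.2208]
ee_rot: [[0.265, -0.96, 0.096], [-0.964, -0.262, 0.036], [-0.01, -0.102, -0.995]]
wrist_force: [-0.2, 0.9, 1.2]
gripper_width: 0.999
```

servo_tool:
  deltas:
    - {"slide":[0,-1,-0.3],"spin":0}
    - {"slide":[0,-1,-0.3],"spin":0}
    - {"slide":[0,-1,-0.3],"spin":0}
    - {"slide":[0,-1,-0.3],"spin":0}
    - {"slide":[0,-1,-0.3],"spin":0}

```text
time_s: 21.3
tcp_pos: [0.5603, -0.0065, 0.2699]
ee_rot: [[0.264, -0.96, 0.093], [-0.964, -0.262, 0.034], [-0.008, -0.099, -0.995]]
wrist_force: [-0.9, -0.0, -0.1]
gripper_width: 1.0
```

servo_tool:
  deltas:
    - {"slide":[0,0,0],"spin":0}
    - {"slide":[0,0,0],"spin":0}
    - {"slide":[0,0,0],"spin":0}

```text
time_s: 21.6
tcp_pos: [0.5654, -0.0065, 0.2678]
ee_rot: [[0.264, -0.96, 0.092], [-0.964, -0.262, 0.033], [-0.008, -0.098, -0.995]]
wrist_force: [-0.7, -0.4, 0.3]
gripper_width: 1.002
```

```bash
python3 go.py 560.5 10.6 110 195;python3 -c "
from h import *
print(sense()['joints'])"
```

```text
t 21.6 tcp [565.394  -6.545 267.836] psi -164.73 tilt [0.092 0.033] w 87.2 F [-0.744 -0.385  0.324] j6 -0.0
now-frame units [-0.665  0.625  6.288] spin units 0.034
after-spin units [-0.665  0.628  6.287]
[ 1.55162131e+01  1.17948825e+01 -7.52280262e+00 -4.61756781e-01
 -6.50763205e+01 -4.69112062e-02]
```

servo_tool:
  deltas:
    - {"slide":[-0.2,0.1,0.8],"spin":0}
    - {"slide":[-0.2,0.1,1],"spin":0}
    - {"slide":[-0.2,0.1,1],"spin":0}
    - {"slide":[-0.1,0.1,1],"spin":0}
    - {"slide":[0,0.1,1],"spin":0}
    - {"slide":[0,0.1,1],"spin":0}
    - {"slide":[0,0.1,0.8],"spin":0}
    - {"slide":[0,0,0.4],"spin":0}

```text
time_s: 22.4
tcp_pos: [0.5563, 0.0092, 0.0878]
ee_rot: [[0.263, -0.96, 0.095], [-0.965, -0.261, 0.034], [-0.007, -0.101, -0.995]]
wrist_force: [-0.9, -0.0, 0.7]
gripper_width: 1.003
```

```bash
python3 go.py 561.8 10.9 6.4 195
```

```text
t 22.4 tcp [556.254   9.215  87.782] psi -164.77 tilt [0.095 0.034] w 87.2 F [-0.873 -0.036  0.713] j6 -2.1
now-frame units [0.017 0.098 3.262] spin units 0.028
after-spin units [0.016 0.098 3.262]
```

servo_tool:
  deltas:
    - {"slide":[0,0.05,0.8],"spin":0}
    - {"slide":[0,0.05,1],"spin":0}
    - {"slide":[0,0.05,0.9],"spin":0}
    - {"slide":[0,0.05,0.4],"spin":0}
    - {"slide":[0,0,0.1],"spin":0}

```text
time_s: 22.9
tcp_pos: [0.5598, 0.0099, 0.0067]
ee_rot: [[0.264, -0.959, 0.099], [-0.964, -0.262, 0.034], [-0.006, -0.104, -0.995]]
wrist_force: [0.4, 0.6, 0.3]
gripper_width: 0.997
```

```bash
python3 go.py 561.8 10.9 6.4 195;python3 -c "
from m import *
cv2.imwrite('pics/b4.png',cv2.resize(s['frame'][200:320,240:360],None,fx=5,fy=5)[:,:,::-1])"
```

```text
t 22.9 tcp [559.833   9.92    6.729] psi -164.71 tilt [0.099 0.034] w 86.8 F [0.425 0.591 0.344] j6 -2.0
now-frame units [-0.017 -0.084  0.022] spin units 0.036
after-spin units [-0.017 -0.084  0.022]
```

View pics/b4.png

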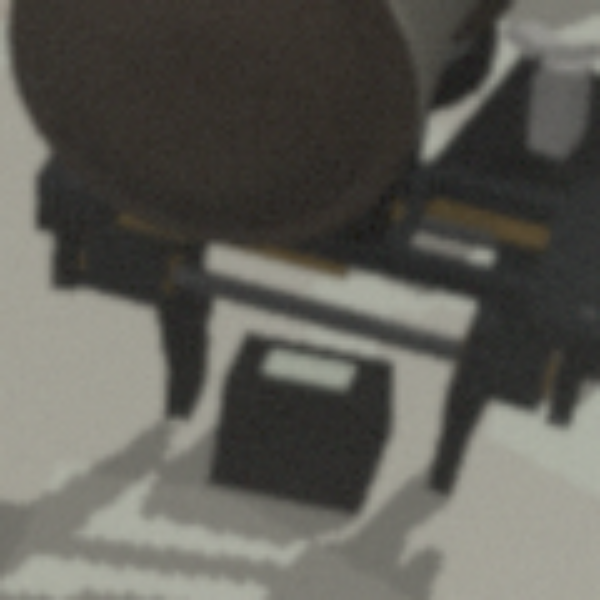

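servo_tool:
  deltas:
    - {"slide":[0,-0.05,0.02],"spin":0}
    - {"slide":[0,0,0.02],"spin":0}
    - {"slide":[0,0,0.02],"spin":0}
    - {"slide":[0,0,0.02],"spin":0}
    - {"slide":[0,0,0.02],"spin":0}
    - {"slide":[0,0,0],"spin":0}
  gripper: 255

```text
time_s: 23.6
tcp_pos: [0.5647, 0.0112, 0.0096]
ee_rot: [[0.265, -0.958, 0.108], [-0.964, -0.263, 0.036], [-0.006, -0.114, -0.993]]
wrist_force: [0.1, 0.2, -1.0]
gripper_width: 0.644
```

```bash
python3 go.py 561.8 10.9 6.4 195
```

```text
t 23.6 tcp [564.669  11.245   9.608] psi -164.67 tilt [0.108 0.036] w 56.0 F [ 0.099  0.216 -1.017] j6 -2.0
now-frame units [-0.016  0.128  0.115] spin units 0.041
after-spin units [-0.016  0.128  0.115]
```

servo_tool:
  deltas:
    - {"slide":[0,0,0],"spin":0}
    - {"slide":[0,0,-0.3],"spin":0}
    - {"slide":[0,0,-0.8],"spin":0}
    - {"slide":[0,0,-1],"spin":0}
    - {"slide":[0,0,-1],"spin":1}
    - {"slide":[-0.3,0,-0.8],"spin":1}
    - {"slide":[-0.6,0,0],"spin":1}
    - {"slide":[-0.6,0,0],"spin":0.9}

```text
time_s: 24.4
tcp_pos: [0.5533, 0.0437, 0.1126]
ee_rot: [[-0.293, -0.95, 0.104], [-0.954, 0.298, 0.035], [-0.065, -0.089, -0.994]]
wrist_force: [-0.0, -0.9, -0.6]
gripper_width: 0.644
```

```bash
python3 go.py 482.7 159.5 100 164.5;python3 - <<'E'
from roll import *
print(find(s,*PK,(230,320,290,400),.0607)[:3]);BL=((100,120,50),(125,255,255));print(find(s,*BL,(200,330,280,415),.0607)[:3])
cv2.imwrite('pics/b5.png',cv2.resize(np.hstack([s['frame'][180:330,200:350],s['frame'][290:440,180:330]]),None,fx=2.6,fy=2.6)[:,:,::-1])
E
```

```text
t 24.4 tcp [553.268  43.703 112.63 ] psi 162.57 tilt [0.104 0.035] w 56.0 F [-0.012 -0.855 -0.645] j6 -39.0
now-frame units [-3.557  4.109  0.371] spin units -0.241
after-spin units [-3.692  3.987  0.391]
(array([492.0439, 199.6944]), np.float64(162.4445084618704), np.float64(81.51975591278182))
(array([507.5329, 241.598 ]), np.float64(164.83578962289232), np.float64(75.57680172874544))
```

View pics/b5.png

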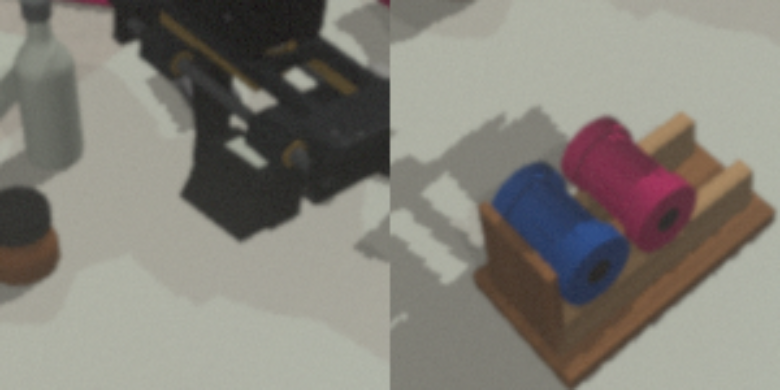

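Run:
```python
from m import *
h=cv2.cvtColor(s['frame'],cv2.COLOR_RGB2GRAY)
cx=np.array([.9636,-.2672]);cy=np.array([.2672,.9636]);o=np.array([499.5,220.2])
for n,g in(('pink',(287,374)),('blue',(261,394))):
    w=h[g[1]-6:g[1]+7,g[0]-6:g[0]+7].astype(float);k=np.clip(np.percentile(w,25)-w,0,None)
    yy,xx=np.mgrid[-6:7,-6:7];u=g[0]+(k*xx).sum()/k.sum();v=g[1]+(k*yy).sum()/k.sum()
    p=onz(s,u,v,.0607)[:2]*1000;print(n,u,v,p,(p-o)@cx,(p-o)@cy)
```

```text
pink 286.3333333333333 374.25877192982455 [462.7948 208.8713] -32.342140678185196 -20.723969352028515
blue 259.7692307692308 394.1709401709402 [475.2937 250.711 ] -31.4777744909038 22.932497571202013
```

servo_tool:
  deltas:
    - {"slide":[-0.5,0.6,0],"spin":-0.25}
    - {"slide":[-0.7,0.8,0],"spin":0}
    - {"slide":[-0.7,0.8,0],"spin":0}
    - {"slide":[-0.7,0.8,0],"spin":0}
    - {"slide":[-0.6,0.7,0.2],"spin":0}
    - {"slide":[-0.2,0.2,0.3],"spin":0}
    - {"slide":[0,0,0.3],"spin":0}

```text
time_s: 25.3
tcp_pos: [0.4797, 0.1497, 0.0857]
ee_rot: [[-0.244, -0.965, 0.099], [-0.968, 0.249, 0.032], [-0.055, -0.088, -0.995]]
wrist_force: [1.0, 0.1, -0.6]
gripper_width: 0.641
```

```bash
python3 go.py 482.7 153.4 46 164.5;python3 - <<'E'
from m import *
cv2.imwrite('pics/b6.png',cv2.resize(np.hstack([s['frame'][280:420,220:360],d['frame'][200:340,170:310]]),None,fx=2.8,fy=2.8)[:,:,::-1])
E
```

```text
t 25.3 tcp [479.699 149.675  85.692] psi 165.55 tilt [0.099 0.032] w 55.7 F [ 0.99   0.06  -0.583] j6 -54.1
now-frame units [-0.086  0.062  1.596] spin units 0.131
after-spin units [-0.087  0.065  1.595]
```

View pics/b6.png

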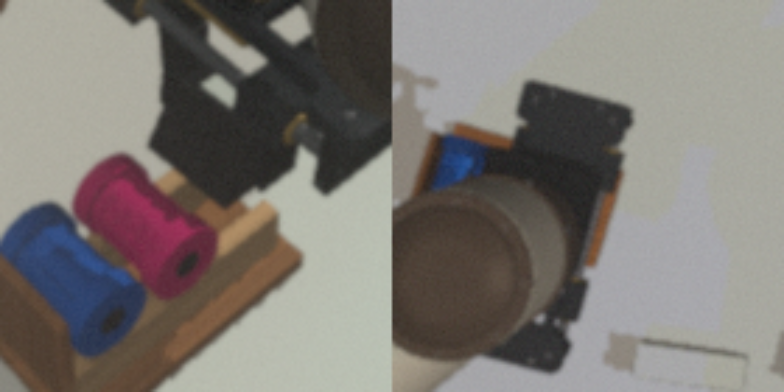

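Run:
```python
from m import *
p=np.array([479.7,149.7,85.7]);R=np.array(sense()['ee_rot'])
g=p-18.7*R[:,2]
j=-R[:,1]; # toward +x
for nm,ax in(('level',np.array([j[0],j[1],0])/np.hypot(j[0],j[1])),('padaligned',j)):
    n=np.array([-ax[1],ax[0],0]);n/=np.linalg.norm(n)
    up=np.cross(ax,n)
    a,b=[proj(s,(g+k*ax+28*n-25*up)/1000) for k in(27,-27)]
    print(nm,a,b,(b-a)[1]/(b-a)[0], 'zoom',(a-[220,280])*2.8,(b-[220,280])*2.8)
```

```text
level [272.2687 329.9826] [299.3354 352.7583] 0.8414677643465377 zoom [146.3523 139.9513] [222.139  203.7233]
padaligned [271.2004 327.9486] [298.129  352.8352] 0.9241730933923245 zoom [143.3612 134.256 ] [218.7611 203.9386]
```

servo_tool:
  deltas:
    - {"slide":[-0.05,0.05,0.4],"spin":0.13}
    - {"slide":[0,0.05,0.5],"spin":0}
    - {"slide":[0,0.05,0.3],"spin":0}
    - {"slide":[0,0,0.1],"spin":0}

```text
time_s: 25.9
tcp_pos: [0.4824, 0.1507, 0.0518]
ee_rot: [[-0.271, -0.957, 0.101], [-0.961, 0.275, 0.032], [-0.058, -0.089, -0.994]]
wrist_force: [-0.7, -0.4, -1.2]
gripper_width: 0.64
```

```bash
python3 go.py 482.7 153.4 50 164.5;python3 - <<'E'
from m import *
cv2.imwrite('pics/b7.png',cv2.resize(s['frame'][280:420,220:360],None,fx=4.2,fy=4.2)[:,:,::-1])
E
```

```text
t 25.9 tcp [482.36  150.706  51.833] psi 163.96 tilt [0.101 0.032] w 55.7 F [-0.694 -0.407 -1.244] j6 -56.4
now-frame units [-0.103  0.023  0.078] spin units -0.068
after-spin units [-0.103  0.022  0.078]
```

View pics/b7.png

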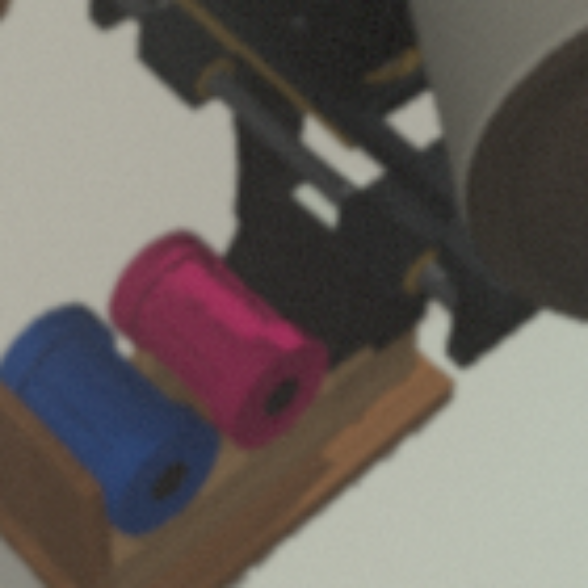

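servo_tool:
  deltas:
    - {"slide":[0,0,0.1],"spin":-0.05}
    - {"slide":[0,0,0.05],"spin":0}

```text
time_s: 26.2
tcp_pos: [0.4839, 0.1518, 0.0497]
ee_rot: [[-0.263, -0.959, 0.104], [-0.963, 0.267, 0.034], [-0.06, -0.091, -0.994]]
wrist_force: [-3.8, 0.3, 7.0]
gripper_width: 0.637
```

```bash
python3 go.py 484.6 160.1 49 164.5
```

```text
t 26.2 tcp [483.858 151.762  49.728] psi 164.42 tilt [0.104 0.034] w 55.4 F [-3.815  0.299  6.951] j6 -56.0
now-frame units [-0.327  0.063  0.043] spin units -0.01
after-spin units [-0.327  0.063  0.043]
```

servo_tool:
  deltas:
    - {"slide":[-0.15,0,0],"spin":0}
    - {"slide":[-0.1,0,0],"spin":0}

```text
time_s: 26.4
tcp_pos: [0.4858, 0.158, 0.0507]
ee_rot: [[-0.263, -0.959, 0.105], [-0.963, 0.268, 0.034], [-0.061, -0.092, -0.994]]
wrist_force: [-1.4, -0.6, -0.9]
gripper_width: 0.635
```

```bash
python3 go.py 484.6 160.1 49 164.5;python3 - <<'E'
from m import *
cv2.imwrite('pics/b8.png',cv2.resize(s['frame'][300:410,230:340],None,fx=5,fy=5)[:,:,::-1])
E
```

```text
t 26.4 tcp [485.782 158.013  50.75 ] psi 164.41 tilt [0.105 0.034] w 55.3 F [-1.378 -0.557 -0.881] j6 -56.5
now-frame units [-0.064  0.074  0.067] spin units -0.012
after-spin units [-0.064  0.074  0.067]
```

View pics/b8.png

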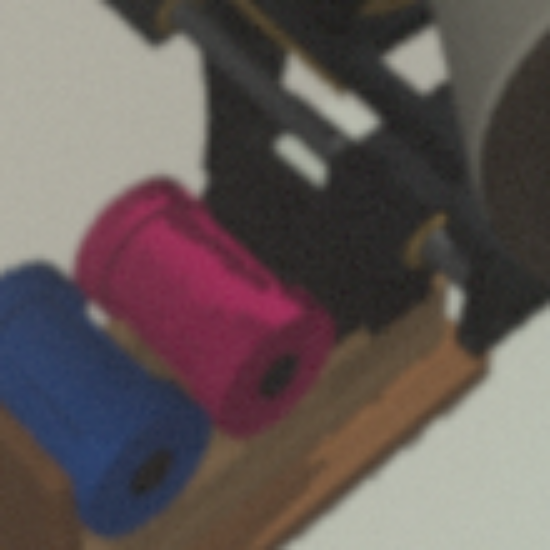

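servo_tool:
  deltas:
    - {"slide":[-0.06,0.03,0.06],"spin":0}
    - {"slide":[-0.05,0.02,0.03],"spin":0}

```text
time_s: 26.7
tcp_pos: [0.4858, 0.1605, 0.0491]
ee_rot: [[-0.262, -0.959, 0.105], [-0.963, 0.266, 0.032], [-0.059, -0.092, -0.994]]
wrist_force: [0.6, -7.2, 7.8]
gripper_width: 0.634
```

```bash
python3 go.py 484.6 160.1 49 164.5
```

```text
t 26.7 tcp [485.782 160.501  49.14 ] psi 164.48 tilt [0.105 0.032] w 55.1 F [ 0.562 -7.224  7.796] j6 -57.0
now-frame units [0.028 0.042 0.   ] spin units -0.003
after-spin units [0.028 0.042 0.   ]
```

servo_tool:
  deltas:
    - {"slide":[-0.05,0,0.01],"spin":0}

```text
time_s: 26.8
tcp_pos: [0.4858, 0.1608, 0.0493]
ee_rot: [[-0.262, -0.96, 0.104], [-0.963, 0.266, 0.03], [-0.057, -0.092, -0.994]]
wrist_force: [0.0, -3.6, 4.3]
gripper_width: 0.636
```

```bash
python3 go.py 484.6 160.1 49 164.5;python3 - <<'E'
from m import *
cv2.imwrite('pics/b9.png',cv2.resize(s['frame'][300:410,230:340],None,fx=5,fy=5)[:,:,::-1])
E
```

```text
t 26.8 tcp [485.812 160.782  49.268] psi 164.49 tilt [0.104 0.03 ] w 55.4 F [ 0.04  -3.596  4.256] j6 -57.1
now-frame units [0.04  0.04  0.005] spin units -0.001
after-spin units [0.04  0.04  0.005]
```

View pics/b9.png

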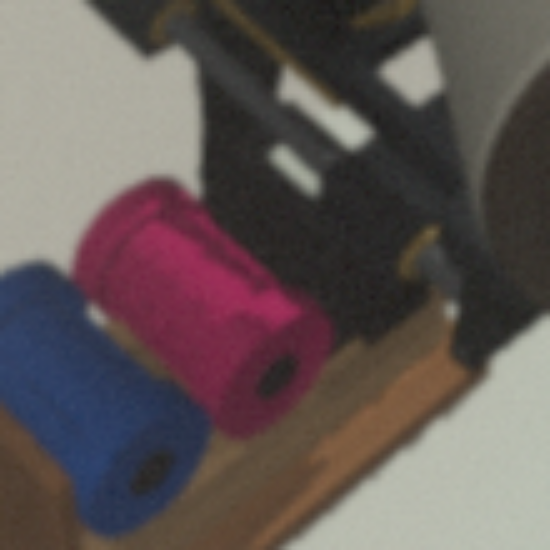

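servo_tool:
  deltas:
    - {"slide":[-0.06,0,0.02],"spin":0}

```text
time_s: 27.0
tcp_pos: [0.4858, 0.161, 0.0492]
ee_rot: [[-0.262, -0.96, 0.102], [-0.964, 0.266, 0.028], [-0.054, -0.091, -0.994]]
wrist_force: [0.5, -7.5, 7.1]
gripper_width: 0.637
```

servo_tool:
  deltas:
    - {"slide":[0,0,0.01],"spin":0}
    - {"slide":[0,0,0.01],"spin":0}
    - {"slide":[0,0,0.01],"spin":0}
  gripper: 0

```text
time_s: 27.3
tcp_pos: [0.4864, 0.1617, 0.0485]
ee_rot: [[-0.262, -0.959, 0.104], [-0.963, 0.267, 0.03], [-0.057, -0.092, -0.994]]
wrist_force: [0.4, 0.2, 0.7]
gripper_width: 0.825
```

```bash
python3 go.py 484.6 160.1 49 164.5;python3 - <<'E'
from m import *
cv2.imwrite('pics/b10.png',cv2.resize(s['frame'][300:410,230:340],None,fx=5,fy=5)[:,:,::-1])
E
```

```text
t 27.3 tcp [486.448 161.719  48.451] psi 164.46 tilt [0.104 0.03 ] w 71.7 F [0.385 0.171 0.737] j6 -57.2
now-frame units [ 0.081  0.052 -0.031] spin units -0.005
after-spin units [ 0.08   0.052 -0.031]
```

View pics/b10.png

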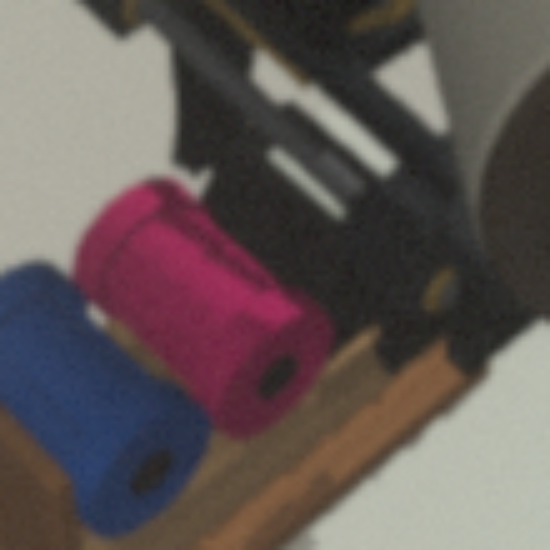

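servo_tool:
  deltas:
    - {"slide":[0,0,-0.4],"spin":0}
    - {"slide":[0,0,-1],"spin":0}
    - {"slide":[0,0,-1],"spin":0}
    - {"slide":[0,0,-1],"spin":0}
    - {"slide":[0.3,0,-0.8],"spin":-1}
    - {"slide":[0.8,0,0],"spin":-1}
    - {"slide":[1,0,0],"spin":-0.2}
    - {"slide":[1,0,0],"spin":0}
    - {"slide":[1,0,0],"spin":0}
    - {"slide":[1,0,0],"spin":0}
  gripper: 0

```text
time_s: 28.4
tcp_pos: [0.4766, 0.0322, 0.1602]
ee_rot: [[0.063, -0.992, 0.113], [-0.998, -0.059, 0.036], [-0.03, -0.115, -0.993]]
wrist_force: [0.1, 1.8, 0.4]
gripper_width: 0.997
```

```bash
python3 go.py 485.5 -192.6 130 182.5;python3 - <<'E'
from m import *
cv2.imwrite('pics/c1.png',cv2.resize(np.hstack([s['frame'][280:420,210:350],d['frame'][200:340,150:290]]),None,fx=2.8,fy=2.8)[:,:,::-1])
E
```

```text
t 28.4 tcp [476.606  32.246 160.238] psi -176.59 tilt [0.113 0.036] w 86.7 F [0.119 1.766 0.402] j6 -21.0
now-frame units [9.03  0.317 0.913] spin units 0.114
after-spin units [9.032 0.175 0.929]
```

View pics/c1.png

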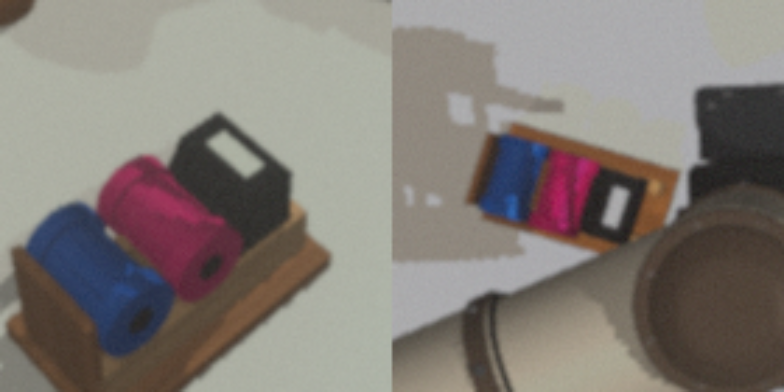

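servo_tool:
  deltas:
    - {"slide":[1,0,0],"spin":0.1}
    - {"slide":[1,0,0],"spin":0}
    - {"slide":[1,0,0],"spin":0}
    - {"slide":[1,0,0],"spin":0}
    - {"slide":[1,0,0],"spin":0}
    - {"slide":[1,0,0.1],"spin":0}
    - {"slide":[1,0.1,0.2],"spin":0}
    - {"slide":[1,0.1,0.2],"spin":0}
    - {"slide":[0.8,0.1,0.2],"spin":0}
    - {"slide":[0.2,0,0.2],"spin":0}
  gripper: 91

```text
time_s: 29.5
tcp_pos: [0.4872, -0.1958, 0.1359]
ee_rot: [[0.053, -0.991, 0.125], [-0.998, -0.049, 0.039], [-0.032, -0.127, -0.991]]
wrist_force: [0.4, -0.2, 0.2]
gripper_width: 0.64
```

```bash
python3 go.py 485.5 -192.6 63 182.5
```

```text
t 29.5 tcp [ 487.231 -195.789  135.852] psi -177.18 tilt [0.125 0.039] w 55.7 F [ 0.38  -0.176  0.239] j6 11.7
now-frame units [-0.037  0.431  2.885] spin units 0.04
after-spin units [-0.036  0.432  2.885]
```

servo_tool:
  deltas:
    - {"slide":[0,0.1,0.6],"spin":0}
    - {"slide":[0,0.15,0.9],"spin":0}
    - {"slide":[0,0.15,0.8],"spin":0}
    - {"slide":[0,0.05,0.4],"spin":0}
    - {"slide":[0,0,0.1],"spin":0}

```text
time_s: 30.0
tcp_pos: [0.4878, -0.1915, 0.0648]
ee_rot: [[0.055, -0.99, 0.13], [-0.998, -0.05, 0.039], [-0.032, -0.132, -0.991]]
wrist_force: [-0.3, -0.9, -0.2]
gripper_width: 0.646
```

```bash
python3 go.py 485.5 -192.6 64 182.5;python3 - <<'E'
from m import *
cv2.imwrite('pics/c2.png',cv2.resize(s['frame'][150:260,320:430],None,fx=5,fy=5)[:,:,::-1])
E
```

```text
t 30.0 tcp [ 487.795 -191.462   64.846] psi -177.09 tilt [0.13  0.039] w 56.2 F [-0.251 -0.908 -0.156] j6 12.6
now-frame units [0.041 0.098 0.02 ] spin units 0.051
after-spin units [0.042 0.097 0.02 ]
```

View pics/c2.png

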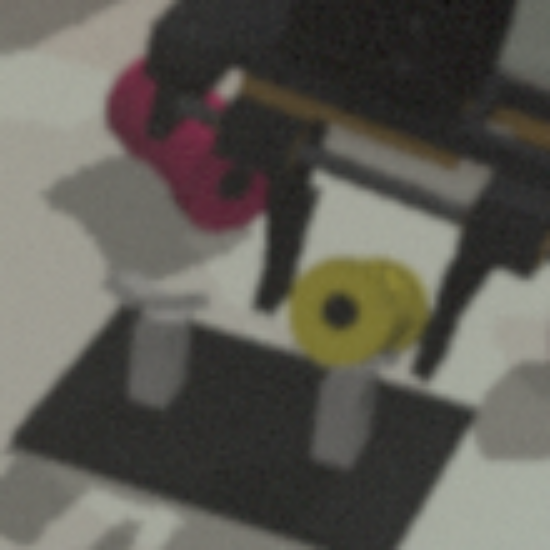

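servo_tool:
  deltas:
    - {"slide":[0,0.08,0],"spin":0.05}
    - {"slide":[0,0,0],"spin":0}
    - {"slide":[0,0,0.02],"spin":0}
    - {"slide":[0,0,0],"spin":0}
  gripper: 255

```text
time_s: 30.5
tcp_pos: [0.4868, -0.1917, 0.0674]
ee_rot: [[0.048, -0.99, 0.133], [-0.998, -0.044, 0.038], [-0.032, -0.135, -0.99]]
wrist_force: [-2.4, -0.9, -2.3]
gripper_width: 0.372
```

```bash
python3 go.py 485.5 -192.6 64 182.5
```

```text
t 30.5 tcp [ 486.793 -191.706   67.434] psi -177.47 tilt [0.133 0.038] w 32.3 F [-2.36  -0.872 -2.283] j6 12.2
now-frame units [0.038 0.071 0.128] spin units 0.004
after-spin units [0.038 0.071 0.128]
```

servo_tool:
  deltas:
    - {"slide":[0,0,-0.4],"spin":0}
    - {"slide":[0,0,-0.8],"spin":0}
    - {"slide":[0,0,-1],"spin":0}
    - {"slide":[-0.4,0,-0.6],"spin":0}
    - {"slide":[-1,0,0],"spin":0}
    - {"slide":[-1,0,0],"spin":0}
    - {"slide":[-1,0,0],"spin":0}
    - {"slide":[-1,0,0.2],"spin":0}
    - {"slide":[-1,0,0.5],"spin":0}
    - {"slide":[-0.7,0,0.7],"spin":0}

```text
time_s: 31.5
tcp_pos: [0.4816, -0.038, 0.1212]
ee_rot: [[0.043, -0.986, 0.159], [-0.999, -0.037, 0.039], [-0.032, -0.16, -0.987]]
wrist_force: [1.8, -0.0, -0.6]
gripper_width: 0.373
```

```bash
python3 go.py 470 -30 28 182.5;python3 - <<'E'
from m import *
cv2.imwrite('pics/c3.png',cv2.resize(s['frame'][170:310,290:430],None,fx=4,fy=4)[:,:,::-1])
E
```

```text
t 31.5 tcp [481.58  -38.043 121.192] psi -177.83 tilt [0.159 0.039] w 32.5 F [ 1.826 -0.029 -0.566] j6 -12.9
now-frame units [-0.221  1.042  3.617] spin units -0.041
after-spin units [-0.224  1.04   3.617]
```

View pics/c3.png

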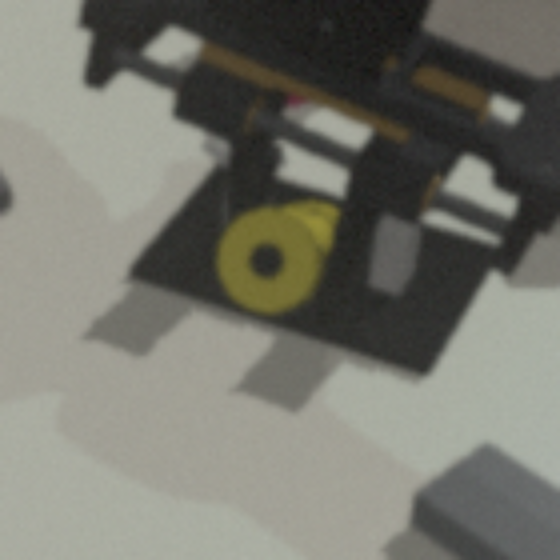

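servo_tool:
  deltas:
    - {"slide":[0,0,0.2],"spin":-1}
    - {"slide":[0,0,0.2],"spin":-1}
    - {"slide":[0,0,0.2],"spin":-1}
    - {"slide":[0,0,0.3],"spin":-1}
    - {"slide":[0,0,0.3],"spin":-1}
    - {"slide":[0,0,0.3],"spin":-1}
    - {"slide":[0,0,0.3],"spin":-1}
    - {"slide":[0,0,0.3],"spin":-1}
    - {"slide":[0,0,0.2],"spin":-1}

```text
time_s: 32.5
tcp_pos: [0.4958, -0.0392, 0.0708]
ee_rot: [[0.962, -0.214, 0.17], [-0.223, -0.974, 0.039], [0.157, -0.076, -0.985]]
wrist_force: [-0.4, 1.0, -0.5]
gripper_width: 0.374
```

```bash
python3 go.py 470 -30 28 254.5;python3 - <<'E'
from m import *
cv2.imwrite('pics/c4.png',cv2.resize(s['frame'][200:340,270:410],None,fx=4,fy=4)[:,:,::-1])
E
```

```text
t 32.5 tcp [495.758 -39.228  70.79 ] psi -102.38 tilt [0.17  0.039] w 32.6 F [-0.387  1.026 -0.536] j6 62.5
now-frame units [-1.343 -0.01   1.525] spin units 0.391
after-spin units [-1.348  0.05   1.519]
```

View pics/c4.png

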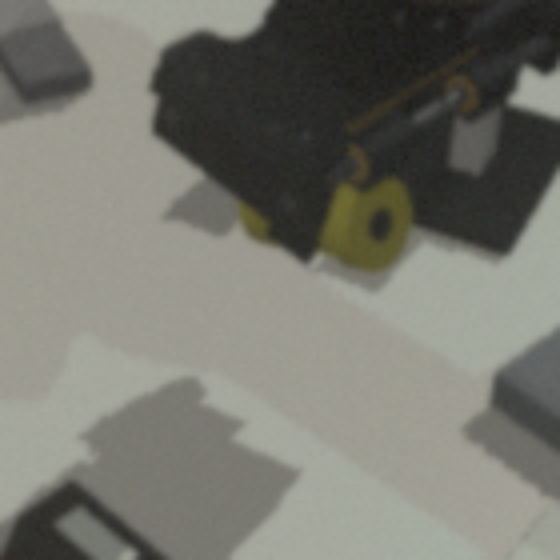

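servo_tool:
  deltas:
    - {"slide":[-0.2,0,0.6],"spin":0.39}
    - {"slide":[-0.2,0,0.7],"spin":0}
    - {"slide":[-0.1,0,0.3],"spin":0}
    - {"slide":[0,0,0.1],"spin":0}

```text
time_s: 33.0
tcp_pos: [0.4944, -0.0351, 0.03]
ee_rot: [[0.942, -0.286, 0.178], [-0.297, -0.954, 0.04], [0.158, -0.091, -0.983]]
wrist_force: [-1.1, -0.1, -0.7]
gripper_width: 0.374
```

```bash
python3 go.py 495 -38 12 254.5
```

```text
t 33.0 tcp [494.389 -35.058  29.966] psi -106.68 tilt [0.178 0.04 ] w 32.6 F [-1.096 -0.083 -0.693] j6 56.8
now-frame units [-0.056  0.171  0.706] spin units -0.147
after-spin units [-0.058  0.172  0.706]
```

servo_tool:
  deltas:
    - {"slide":[-0.05,0,0.3],"spin":-0.15}
    - {"slide":[-0.04,0,0.15],"spin":0}
    - {"slide":[-0.04,0,0.15],"spin":0}

```text
time_s: 33.3
tcp_pos: [0.4939, -0.0341, 0.0163]
ee_rot: [[0.947, -0.267, 0.178], [-0.278, -0.96, 0.04], [0.16, -0.087, -0.983]]
wrist_force: [-9.8, 2.3, 19.8]
gripper_width: 0.376
```

```bash
python3 go.py 495 -38 12 254.5;python3 - <<'E'
from m import *
cv2.imwrite('pics/c5.png',cv2.resize(s['frame'][210:320,280:390],None,fx=5,fy=5)[:,:,::-1])
E
```

```text
t 33.3 tcp [493.927 -34.068  16.256] psi -105.53 tilt [0.178 0.04 ] w 32.7 F [-9.783  2.301 19.784] j6 57.5
now-frame units [0.057 0.154 0.169] spin units -0.004
after-spin units [0.057 0.154 0.169]
```

View pics/c5.png

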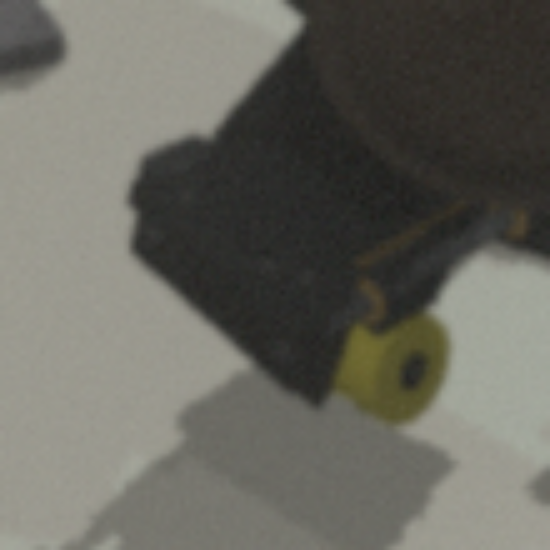

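servo_tool:
  deltas:
    - {"slide":[-0.02,0,0.15],"spin":0}
    - {"slide":[-0.02,0,0.15],"spin":0}

```text
time_s: 33.6
tcp_pos: [0.4924, -0.0334, 0.0115]
ee_rot: [[0.947, -0.267, 0.177], [-0.278, -0.96, 0.04], [0.159, -0.087, -0.983]]
wrist_force: [-10.4, 4.9, 16.9]
gripper_width: 0.367
```

servo_tool:
  deltas:
    - {"slide":[-0.02,0,0.15],"spin":0}
    - {"slide":[-0.02,0,0.15],"spin":0}

```text
time_s: 33.8
tcp_pos: [0.4913, -0.0326, 0.0071]
ee_rot: [[0.947, -0.266, 0.177], [-0.277, -0.96, 0.04], [0.159, -0.087, -0.983]]
wrist_force: [-13.5, -0.3, 34.0]
gripper_width: 0.371
```

```bash
python3 go.py 495 -38 12 254.5;python3 - <<'E'
from m import *
cv2.imwrite('pics/c6.png',cv2.resize(s['frame'][210:320,280:390],None,fx=5,fy=5)[:,:,::-1])
E
```

```text
t 33.8 tcp [491.317 -32.643   7.088] psi -105.51 tilt [0.177 0.04 ] w 32.3 F [-13.469  -0.347  33.982] j6 57.0
now-frame units [ 0.23   0.149 -0.176] spin units -0.002
after-spin units [ 0.23   0.149 -0.176]
```

View pics/c6.png

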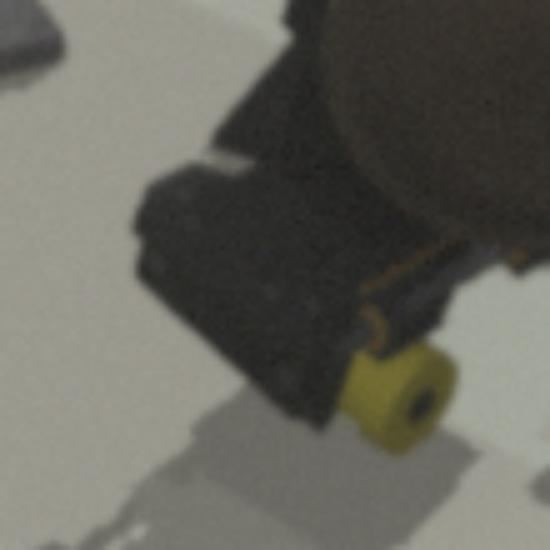

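```bash
cat > lev.py <<'E'
from m import *
def lev(g):
    h=cv2.cvtColor(s['frame'],cv2.COLOR_RGB2GRAY)
    w=h[g[1]-5:g[1]+6,g[0]-5:g[0]+6].astype(float);k=np.clip(np.percentile(w,20)-w,0,None)
    yy,xx=np.mgrid[-5:6,-5:6];u=g[0]+(k*xx).sum()/k.sum();v=g[1]+(k*yy).sum()/k.sum()
    q=sense();R=np.array(q['ee_rot']);p=np.array(q['tcp_pos'])*1000
    P=p-12*R[:,2]; y=R[:,1]; e,dr=ray(s,u,v);e=e*1000
    # plane through P with normal = jaw axis
    t=((P-e)@y)/(dr@y);X=e+t*dr
    ax=R[:,0]*0+np.array([R[0,0],R[1,0],0]);ax/=np.linalg.norm(ax)
    print('hole',u,v,X,'along',(X-P)@ax,'padpoint',P)
E
python3 -c "
from lev import *
lev((364,290))"
```

```text
hole 363.8390804597701 290.7471264367816 [457.5365 -24.3923  19.3987] along -32.87573220606259 padpoint [489.2288 -33.148   18.9743]
```

servo_tool:
  deltas:
    - {"slide":[0,0,0],"spin":0}
    - {"slide":[0,0,0],"spin":0}
    - {"slide":[0,0,-0.05],"spin":0}
  gripper: 130

```text
time_s: 34.3
tcp_pos: [0.4925, -0.0322, 0.0103]
ee_rot: [[0.947, -0.266, 0.182], [-0.277, -0.96, 0.041], [0.163, -0.089, -0.983]]
wrist_force: [0.4, 0.1, -0.5]
gripper_width: 0.477
```

```bash
python3 go.py 491 -32.6 10.5 254.5;python3 - <<'E'
from m import *
cv2.imwrite('pics/c7.png',cv2.resize(s['frame'][210:320,280:390],None,fx=5,fy=5)[:,:,::-1])
E
```

```text
t 34.3 tcp [492.506 -32.243  10.317] psi -105.49 tilt [0.182 0.041] w 41.5 F [ 0.384  0.094 -0.456] j6 56.9
now-frame units [-0.052  0.029 -0.019] spin units 0.002
after-spin units [-0.052  0.029 -0.019]
```

View pics/c7.png

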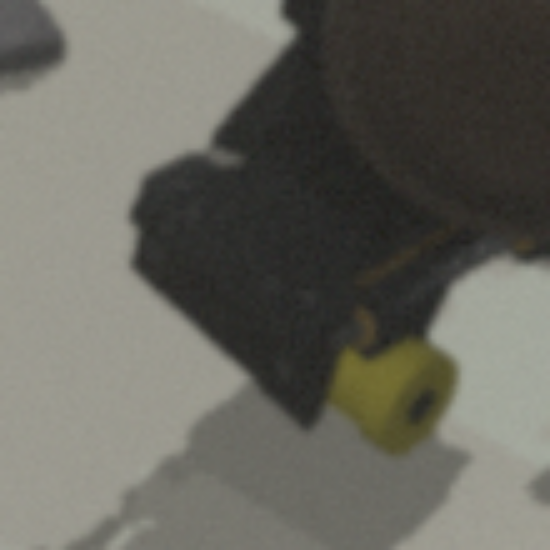

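servo_tool:
  deltas:
    - {"slide":[-0.05,0,0.03],"spin":0}
    - {"slide":[-0.02,0,0.03],"spin":0}
    - {"slide":[0,0,0],"spin":0}
  gripper: 255

```text
time_s: 34.7
tcp_pos: [0.4912, -0.0317, 0.0081]
ee_rot: [[0.947, -0.266, 0.181], [-0.278, -0.96, 0.041], [0.163, -0.089, -0.983]]
wrist_force: [-0.5, 0.0, 3.0]
gripper_width: 0.369
```

```bash
python3 go.py 502.7 221 150 254.5;python3 -c "
from lev import *
lev((364,290))"
```

```text
t 34.7 tcp [491.245 -31.742   8.098] psi -105.5 tilt [0.181 0.041] w 32.1 F [-0.451  0.034  3.021] j6 56.7
now-frame units [ -1.447 -10.33   -5.081] spin units 0.0
after-spin units [ -1.447 -10.33   -5.081]
hole 363.4008097165992 291.19838056680163 [457.8874 -23.492   18.9026] along -32.40302352403588 padpoint [489.0885 -32.2439  19.9745]
```

servo_tool:
  deltas:
    - {"slide":[0,0,0],"spin":0}
    - {"slide":[0.01,0,-0.1],"spin":0}
    - {"slide":[0,0,-0.02],"spin":0}
  gripper: 140

```text
time_s: 35.1
tcp_pos: [0.4907, -0.032, 0.011]
ee_rot: [[0.947, -0.266, 0.181], [-0.278, -0.96, 0.041], [0.162, -0.089, -0.983]]
wrist_force: [0.0, 0.6, 0.5]
gripper_width: 0.445
```

servo_tool:
  deltas:
    - {"slide":[-0.02,0,0],"spin":0}
    - {"slide":[-0.02,0,0],"spin":0}
    - {"slide":[0,0,0],"spin":0}
  gripper: 255

```text
time_s: 35.4
tcp_pos: [0.4899, -0.0316, 0.011]
ee_rot: [[0.947, -0.266, 0.181], [-0.278, -0.96, 0.041], [0.163, -0.089, -0.983]]
wrist_force: [-0.7, 0.2, -0.5]
gripper_width: 0.372
```

```bash
python3 go.py 502.7 221 150 254.5;python3 -c "
from lev import *
lev((364,290))"
```

```text
t 35.4 tcp [489.864 -31.645  10.98 ] psi -105.51 tilt [0.181 0.041] w 32.4 F [-0.704  0.239 -0.505] j6 56.6
now-frame units [ -1.416 -10.331  -4.958] spin units -0.001
after-spin units [ -1.414 -10.331  -4.958]
hole 363.60526315789474 291.1359649122807 [457.5217 -23.4581  19.2672] along -31.395586637922953 padpoint [487.6891 -32.1547  22.7564]
```

servo_tool:
  deltas:
    - {"slide":[0.05,0,-0.4],"spin":0}
    - {"slide":[0.1,-0.1,-0.8],"spin":0}
    - {"slide":[0.2,-0.1,-1],"spin":0}
    - {"slide":[0.2,-0.1,-1],"spin":0}
    - {"slide":[0.2,-0.1,-1],"spin":0}
    - {"slide":[0,-0.5,-0.8],"spin":0}
    - {"slide":[-0.2,-1,-0.2],"spin":0}
    - {"slide":[-0.2,-1,0],"spin":0}
    - {"slide":[-0.2,-1,0],"spin":0}
    - {"slide":[-0.2,-1,0],"spin":0}

```text
time_s: 36.5
tcp_pos: [0.495, 0.081, 0.1606]
ee_rot: [[0.945, -0.274, 0.18], [-0.285, -0.958, 0.042], [0.161, -0.091, -0.983]]
wrist_force: [0.9, -0.3, -0.7]
gripper_width: 0.372
```

```bash
python3 go.py 501.3 221 130 254.5
```

```text
t 36.5 tcp [495.015  81.011 160.612] psi -105.94 tilt [0.18  0.042] w 32.3 F [ 0.909 -0.339 -0.679] j6 40.5
now-frame units [-1.557 -5.319  1.483] spin units -0.055
after-spin units [-1.516 -5.329  1.491]
```

servo_tool:
  deltas:
    - {"slide":[-0.25,-1,0.05],"spin":-0.05}
    - {"slide":[-0.25,-1,0.05],"spin":0}
    - {"slide":[-0.25,-1,0.05],"spin":0}
    - {"slide":[-0.25,-1,0.05],"spin":0}
    - {"slide":[-0.2,-0.7,0.2],"spin":0}
    - {"slide":[-0.1,-0.3,0.3],"spin":0}
    - {"slide":[0,0,0.3],"spin":0}

```text
time_s: 37.2
tcp_pos: [0.5008, 0.2181, 0.1472]
ee_rot: [[0.947, -0.263, 0.185], [-0.276, -0.96, 0.047], [0.165, -0.095, -0.982]]
wrist_force: [0.1, -0.4, -1.2]
gripper_width: 0.37
```

```bash
python3 go.py 501.3 221 85 254.5;python3 - <<'E'
from m import *
cv2.imwrite('pics/d1.png',cv2.resize(np.hstack([s['frame'][280:420,190:330],d['frame'][200:340,130:270]]),None,fx=2.8,fy=2.8)[:,:,::-1])
E
```

```text
t 37.2 tcp [500.753 218.085 147.15 ] psi -105.34 tilt [0.185 0.047] w 32.2 F [ 0.09  -0.413 -1.245] j6 24.5
now-frame units [-0.421  0.119  2.45 ] spin units 0.02
after-spin units [-0.422  0.119  2.45 ]
```

View pics/d1.png

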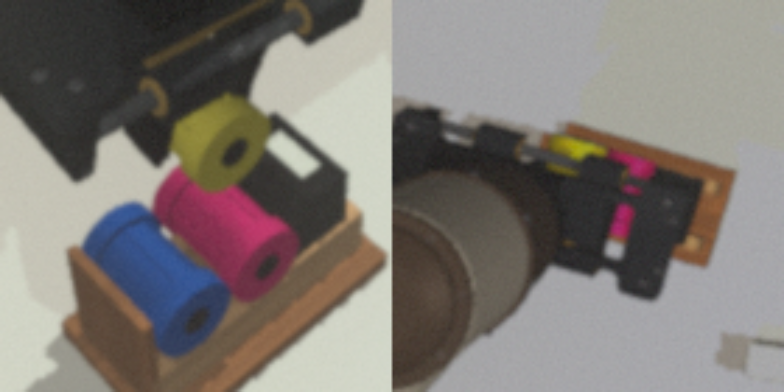

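```bash
sed -i 's/P=p-12\*R/P=p-9\*R/' lev.py; python3 -c "
from lev import *
lev((274,334))
b=big(mask(s['frame'],(20,110,50),(35,255,255),(240,300,300,355)));print(cv2.fitEllipse(b.astype(np.float32)),b.min(0),b.max(0))
q=sense();R=np.array(q['ee_rot']);p=np.array(q['tcp_pos'])*1000
P=p+np.array([-1.5,-.1,9]);ax=np.array([.9636,-.2672,0])
for t in(-10,-5,0,5,10):
  a=ax*np.cos(np.radians(t))+np.array([0,0,np.sin(np.radians(t))]);e=P-31*a;print(t,proj(s,e/1000))
"
```

```text
hole 273.24444444444447 333.15555555555557 [468.7203 224.5187 154.1879] along -31.443377378665307 padpoint [498.9878 215.9929 155.7138]
((268.1658020019531, 329.02130126953125), (29.848331451416016, 34.20771026611328), 54.357852935791016) [251. 312.] [286. 346.]
-10 [272.335  328.7171]
-5 [272.6188 330.4348]
0 [272.7702 332.0399]
5 [272.789  333.5201]
10 [272.6763 334.8643]
```

servo_tool:
  deltas:
    - {"slide":[-0.12,0.03,0.6],"spin":0}
    - {"slide":[-0.12,0.03,0.7],"spin":0}
    - {"slide":[-0.12,0.03,0.5],"spin":0}
    - {"slide":[-0.04,0,0.15],"spin":0}

```text
time_s: 37.8
tcp_pos: [0.5012, 0.2168, 0.0984]
ee_rot: [[0.945, -0.269, 0.188], [-0.283, -0.958, 0.047], [0.167, -0.098, -0.981]]
wrist_force: [0.3, -0.1, -0.7]
gripper_width: 0.369
```

```bash
python3 go.py 501.3 221 85 254.5;python3 - <<'E'
from m import *
cv2.imwrite('pics/d2.png',cv2.resize(np.hstack([s['frame'][290:410,200:320],d['frame'][210:330,140:260]]),None,fx=3.3,fy=3.3)[:,:,::-1])
E
```

```text
t 37.8 tcp [501.174 216.771  98.417] psi -105.71 tilt [0.188 0.047] w 32.1 F [ 0.251 -0.052 -0.749] j6 22.0
now-frame units [-0.133 -0.111  0.535] spin units -0.026
after-spin units [-0.132 -0.111  0.536]
```

View pics/d2.png

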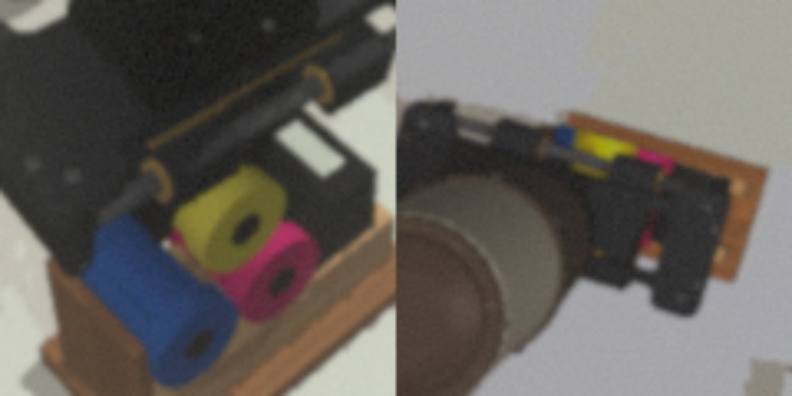

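servo_tool:
  deltas:
    - {"slide":[-0.08,-0.12,0.15],"spin":-0.03}
    - {"slide":[-0.05,0,0.15],"spin":0}

```text
time_s: 38.1
tcp_pos: [0.5022, 0.2223, 0.0934]
ee_rot: [[0.945, -0.265, 0.192], [-0.279, -0.959, 0.051], [0.171, -0.101, -0.98]]
wrist_force: [-0.0, -0.5, -0.5]
gripper_width: 0.371
```

```bash
python3 go.py 501.3 221 85 254.5; python3 -c "
from lev import *
lev((274,359))"
```

```text
t 38.1 tcp [502.161 222.272  93.374] psi -105.43 tilt [0.192 0.051] w 32.3 F [-0.009 -0.512 -0.483] j6 21.2
now-frame units [-0.076  0.092  0.319] spin units 0.008
after-spin units [-0.075  0.092  0.319]
hole 272.7390300230947 362.838337182448 [468.0348 229.7311 105.0546] along -32.89076732301977 padpoint [499.8415 221.306  101.5594]
```

servo_tool:
  deltas:
    - {"slide":[-0.06,0.05,0.15],"spin":0}
    - {"slide":[-0.03,0.02,0.08],"spin":0}

```text
time_s: 38.4
tcp_pos: [0.5005, 0.2216, 0.0871]
ee_rot: [[0.945, -0.264, 0.192], [-0.279, -0.959, 0.051], [0.171, -0.102, -0.98]]
wrist_force: [-1.5, -0.7, 4.3]
gripper_width: 0.368
```

```bash
python3 go.py 501.3 221 85 254.5;python3 - <<'E'
from m import *
cv2.imwrite('pics/d3.png',cv2.resize(s['frame'][300:410,210:320],None,fx=5,fy=5)[:,:,::-1])
E
```

```text
t 38.4 tcp [500.539 221.597  87.075] psi -105.41 tilt [0.192 0.051] w 32.1 F [-1.53  -0.738  4.289] j6 20.7
now-frame units [0.021 0.023 0.086] spin units 0.011
after-spin units [0.021 0.023 0.086]
```

View pics/d3.png

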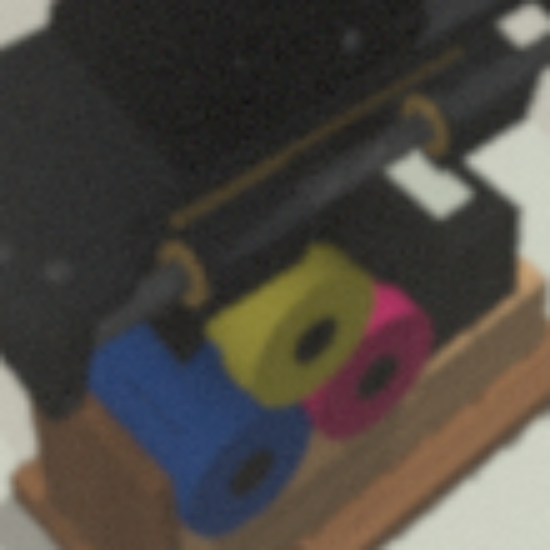

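```bash
python3 -c "
from lev import *
lev((273,368))
o=np.array([499.5,220.2,0]);cx=np.array([.9636,-.2672,0]);cy=np.array([.2672,.9636,0])
for z in(94.1,97,100):print(z,proj(s,(o-31.9*cx+1.1*cy+[0,0,z])/1000),proj(s,(o-31.9*cx+[0,0,z])/1000))"
```

```text
hole 272.53913043478263 367.704347826087 [468.8275 229.6682  94.7485] along -31.24433122173154 padpoint [498.9136 221.2301  96.1205]
94.1 [272.3526 368.0137] [273.035  367.5006]
97 [272.2655 366.5697] [272.9502 366.0566]
100 [272.1748 365.0662] [272.8619 364.5529]
```

servo_tool:
  deltas:
    - {"slide":[0,0,0.08],"spin":0}

```text
time_s: 38.7
tcp_pos: [0.5017, 0.2226, 0.0863]
ee_rot: [[0.945, -0.264, 0.194], [-0.278, -0.959, 0.053], [0.172, -0.104, -0.98]]
wrist_force: [-3.4, 2.4, 7.7]
gripper_width: 0.367
```

```bash
python3 go.py 501.3 221 85 254.5
```

```text
t 38.7 tcp [501.75  222.637  86.309] psi -105.37 tilt [0.194 0.053] w 31.9 F [-3.414  2.449  7.748] j6 20.7
now-frame units [-0.008  0.073  0.044] spin units 0.016
after-spin units [-0.008  0.073  0.044]
```

servo_tool:
  deltas:
    - {"slide":[-0.02,0.04,0.08],"spin":0}

```text
time_s: 38.8
tcp_pos: [0.5022, 0.2229, 0.0859]
ee_rot: [[0.945, -0.263, 0.197], [-0.278, -0.959, 0.054], [0.174, -0.106, -0.979]]
wrist_force: [-9.9, -0.3, 18.4]
gripper_width: 0.37
```

```bash
python3 go.py 501.3 221 85 254.5
```

```text
t 38.8 tcp [502.185 222.856  85.931] psi -105.32 tilt [0.197 0.054] w 32.2 F [-9.905 -0.256 18.372] j6 20.5
now-frame units [-0.019  0.084  0.025] spin units 0.023
after-spin units [-0.019  0.084  0.025]
```

servo_tool:
  deltas:
    - {"slide":[0,0,0],"spin":0}
    - {"slide":[0,0,0],"spin":0}
    - {"slide":[0,0,0],"spin":0}
  gripper: 118

```text
time_s: 39.1
tcp_pos: [0.5025, 0.2232, 0.0867]
ee_rot: [[0.944, -0.262, 0.198], [-0.278, -0.959, 0.055], [0.175, -0.107, -0.979]]
wrist_force: [-0.9, -0.3, -0.9]
gripper_width: 0.515
```

```bash
python3 go.py 501.3 221 85 254.5;python3 - <<'E'
from m import *
cv2.imwrite('pics/d4.png',cv2.resize(s['frame'][300:410,210:320],None,fx=5,fy=5)[:,:,::-1])
E
```

```text
t 39.1 tcp [502.451 223.197  86.671] psi -105.3 tilt [0.198 0.055] w 44.8 F [-0.945 -0.269 -0.914] j6 20.5
now-frame units [-0.031  0.104  0.051] spin units 0.025
after-spin units [-0.03   0.104  0.051]
```

View pics/d4.png

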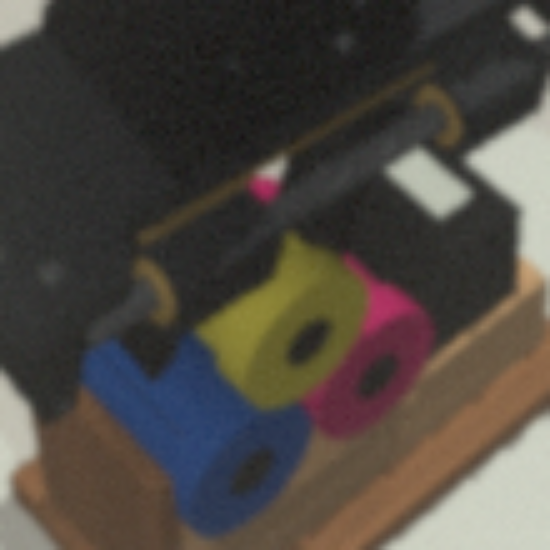

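servo_tool:
  deltas:
    - {"slide":[0.05,0,-0.3],"spin":0}
    - {"slide":[0.1,0,-0.5],"spin":0}

```text
time_s: 39.4
tcp_pos: [0.5008, 0.2197, 0.1053]
ee_rot: [[0.945, -0.263, 0.193], [-0.278, -0.959, 0.052], [0.172, -0.102, -0.98]]
wrist_force: [-0.3, 0.7, 0.4]
gripper_width: 0.536
```

servo_tool:
  deltas:
    - {"slide":[0.1,0,-0.6],"spin":0}
    - {"slide":[0.1,0,-1],"spin":0}
    - {"slide":[0.1,0,-1],"spin":0}
    - {"slide":[0,0.5,-1],"spin":0}
    - {"slide":[0,1,-0.3],"spin":0}
    - {"slide":[0,1,0],"spin":0}
    - {"slide":[0,1,0],"spin":0}
    - {"slide":[0,1,0],"spin":0}
    - {"slide":[0,1,0],"spin":0}
    - {"slide":[0,1,0],"spin":0}
  gripper: 80

```text
time_s: 40.4
tcp_pos: [0.4462, 0.0542, 0.1953]
ee_rot: [[0.945, -0.257, 0.201], [-0.273, -0.96, 0.058], [0.178, -0.11, -0.978]]
wrist_force: [0.2, -0.1, -0.6]
gripper_width: 0.685
```

servo_tool:
  deltas:
    - {"slide":[0,1,0],"spin":0}
    - {"slide":[0,1,0],"spin":0}
    - {"slide":[0,1,0],"spin":0}
    - {"slide":[0,1,0],"spin":0}

```text
time_s: 40.8
tcp_pos: [0.4185, -0.0456, 0.1858]
ee_rot: [[0.946, -0.255, 0.203], [-0.272, -0.961, 0.06], [0.18, -0.112, -0.977]]
wrist_force: [1.5, -0.2, 0.3]
gripper_width: 0.689
```

Run:
```python
from m import *
print(sense()['time_s'],sense()['tcp_pos'],sense()['wrist_force'])
cv2.imwrite('pics/e1.png',cv2.resize(np.hstack([s['frame'][280:420,190:330],d['frame'][200:340,130:270]]),None,fx=2.8,fy=2.8)[:,:,::-1])
cv2.imwrite('pics/e2.png',s['frame'][:,:,::-1]);cv2.imwrite('pics/e3.png',d['frame'][:,:,::-1])
```

```text
40.9 [ 0.4177 -0.0465  0.1854] [0.1786 0.2949 0.6134]
```

View pics/e1.png

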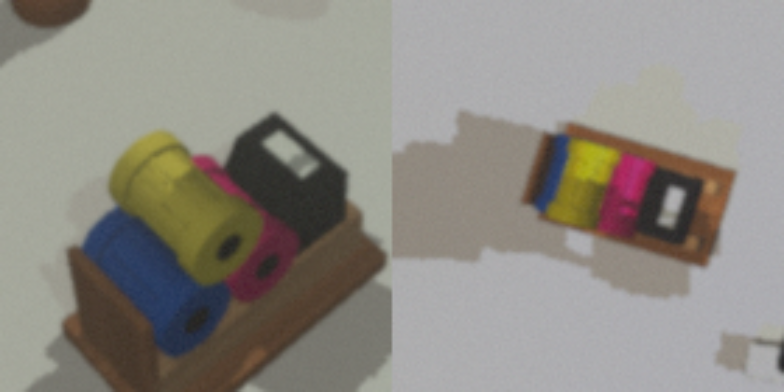

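View pics/e2.png

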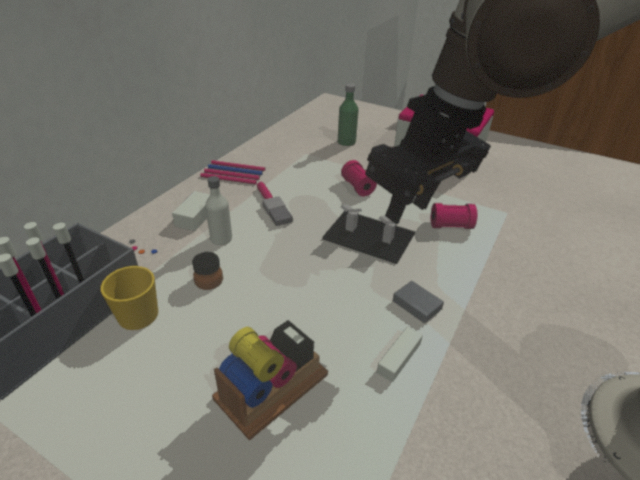

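View pics/e3.png

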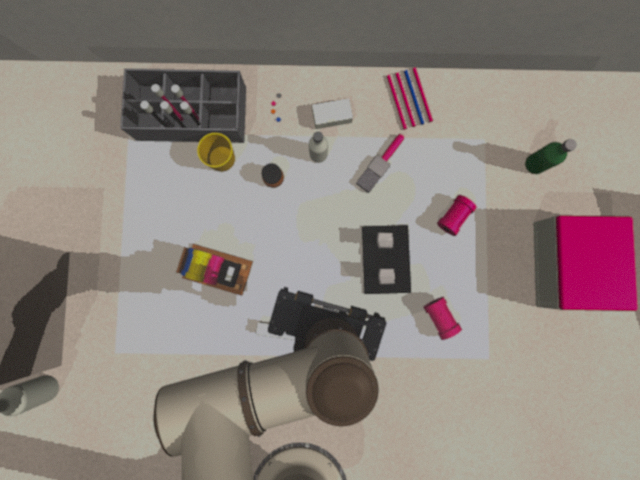

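The stack is in place: yellow lies in the groove with its ends in line, the chock is snug, and the gripper is clear of everything. I'm handing it in.

```bash
python3 -c "
from station import r,sense
print(r.finish_job(), sense()['time_s'])"
```

```text
the job is handed in; nothing more can be done
the job is handed in; nothing more can be done
```

The stack is built in the order you asked and handed in at about 41 s. The pink roller lies in the empty V, the chock is snug against it, and the yellow roller sits in the groove on top. The hand-in reports no verdict, and my last pictures were taken just before it.

**How it went**
- **Rollers:** the servo gives no tilt, so I pinched each sloping roller across its barrel. I levelled it by pressing it gently on the table (about 35 N at most at my readings). Pink was then regripped end to end for its V; yellow kept the barrel grip and was lowered into the groove.
- **Chock:** it was set on the shoulder and slid up until it pressed on pink with about 7 N, before yellow was touched.

**Last checks, in both camera views**
- **Seating:** blue and pink are in their V's, and the chock is upright and parallel against pink.
- **Alignment:** blue's and pink's near ends were within about 1 mm of each other before yellow went on. Yellow's end showed within about a pixel (roughly 2 mm) of where it should.
- **Bystanders:** nothing else appears to have moved, and the gripper was well clear.

**What did not go to plan**
- **Tool lean:** the tool's lean crept up to about 12° over the run. I spent about 4 s trying to undo it at the arm's inner reach, with joint 3 at its range limit (-61.23 read against -61.27). It did not help.
- **Settling at release:** because of that lean, one end of the pink roller settled by up to about 3 mm when released. Yellow may have settled a little too.

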